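Scoop steel weld-on balls from a nose-up canister into a funnel bottle

TASK

Take the scoop, dip it into the clear canister and bring out at least two of the steel balls in one load, then tip them through the funnel into the bottle. Go gently on the canister, drop no ball on the bench and leave the angle piece, the frame and the can where they are. At the end every ball is in the canister or in the bottle, and the scoop rests flat on its underside on the bench, let go.

Things in the scene. Friction and masses are not known exactly. Their poses are not given: they have to be found in the camera images.
- canister: Fixed clear box canister, black front, nose-up on a grey stand, 150 mm high. Origin on the bench under its middle; axes level: -x is where the mouth faces, +x the closed end, z up. Inside 105 mm deep, 96 wide, 88 high, walls 4 mm. The box is tipped 22 degrees about y: its flat floor slopes down by 22 degrees towards +x, so the balls gather along the closed end.
- canister_corner (a point): Middle of the bottom edge of the closed end, inside: where sloping floor and end wall meet. In the canister's frame at (52, 0, 22) mm. Axes as the canister's. The end wall rises from here at right angles to the floor.
- canister_lip (a point): Middle of the top edge of the sill below the mouth, halfway through the 10 mm thick front plate; at (-44, 0, 76) mm in the canister's frame, axes as the canister's. The mouth is a rectangle 76 mm wide and 68 mm high, square to the sloping floor; the sill stands 14 mm above that floor, and a 10 mm brow lies above the mouth.
- canister_middle (a point): Middle of the space inside the canister, at (20, 0, 82) mm in the canister's frame. Axes as the canister's.
- scoop: Loose steel scoop, 0.16 kg, black handle, on its flat underside. Origin on the underside; x towards the lip, y across, z up. Flat tray floor 2 mm thick, 50 mm wide, x = -42 to +31 mm; side walls 18 mm high, 45 mm apart, x = -30 to +12; back wall 24 mm high at x = -31; front open, so balls roll out unless the lip is tipped up a little. Tip the lip down 30 degrees or more to empty it.
- scoop_grip (a point): Middle of the handle, at (-150, 0, 52) mm in the scoop's frame, axes as the scoop's. The handle is a bar parallel to the tray floor: 70 mm long in x (-185 to -115), 16 mm wide in y, 22 mm high in z. From it a 10 mm round rod runs forward to x = -80, then slants down to the foot of the back wall. The scoop's weight lies over the tray, so it turns in a weak grip.
- scoop_lip (a point): Middle of the scoop's front lip on the underside, at (31, 0, 0) mm in the scoop's frame. Axes as the scoop's.
- scoop_tray (a point): Middle of the scoop's tray, 12 mm above its underside: (0, 0, 12) mm in the scoop's frame. Axes as the scoop's.
- bottle: Fixed clear bottle, 72 mm across and 78 mm high, on a 110 mm square plate, with an aluminium funnel fixed on top. Origin on the bench under its middle, z up. Inner floor 6 mm above the bench, inner diameter 64 mm.
- funnel_mouth (a point): Centre of the funnel's mouth, in the plane of its rim, 130 mm above the bench. The funnel is 120 mm wide inside at the rim (130 outside) and narrows straight to a 42 mm throat 78 mm above the bench.
- ball0_center (a point): Centre of polished steel ball 1 of 6 (all alike): 18 mm across, 24 g, free to roll, lying in the canister at the start.
- ball1_center (a point): Centre of polished steel ball 2 of 6 (all alike): 18 mm across, 24 g, free to roll, lying in the canister at the start.
- ball2_center (a point): Centre of polished steel ball 3 of 6 (all alike): 18 mm across, 24 g, free to roll, lying in the canister at the start.
- ball3_center (a point): Centre of polished steel ball 4 of 6 (all alike): 18 mm across, 24 g, free to roll, lying in the canister at the start.
- ball4_center (a point): Centre of polished steel ball 5 of 6 (all alike): 18 mm across, 24 g, free to roll, lying in the canister at the start.
- ball5_center (a point): Centre of polished steel ball 6 of 6 (all alike): 18 mm across, 24 g, free to roll, lying in the canister at the start.
- angle: Bystander: loose dark steel angle piece, 100 x 60 mm foot and a 76 mm high upright. Origin under the middle of its foot.
- frame: Bystander: loose dark welded steel tray frame, 130 x 100 x 45 mm. Origin under its middle.
- can: Bystander: plain aluminium can, 60 mm across, 150 mm high. Origin under its middle.
Mind the look-alikes: they are no part of the job. What is shaped like the bottle but blue or red is not meant.

How it is judged:
On the way:
1. at least two balls lie in the scoop together, and the scoop is wholly outside the canister ((distance between each of ball1_center, ball0_center and scoop_tray below 0.032 m or distance between each of ball2_center, ball0_center and scoop_tray below 0.032 m or distance between each of ball2_center, ball1_center and scoop_tray below 0.032 m or distance between each of ball3_center, ball0_center and scoop_tray below 0.032 m or distance between each of ball3_center, ball1_center and scoop_tray below 0.032 m or distance between each of ball3_center, ball2_center and scoop_tray below 0.032 m or distance between each of ball4_center, ball0_center and scoop_tray below 0.032 m or distance between each of ball4_center, ball1_center and scoop_tray below 0.032 m or distance between each of ball4_center, ball2_center and scoop_tray below 0.032 m or distance between each of ball4_center, ball3_center and scoop_tray below 0.032 m or distance between each of ball5_center, ball0_center and scoop_tray below 0.032 m or distance between each of ball5_center, ball1_center and scoop_tray below 0.032 m or distance between each of ball5_center, ball2_center and scoop_tray below 0.032 m or distance between each of ball5_center, ball3_center and scoop_tray below 0.032 m or distance between each of ball5_center, ball4_center and scoop_tray below 0.032 m) and (x of scoop_lip in the frame of canister below -0.075 m or height (world z) of scoop_lip above 0.2 m)), for 0.2 s.
At the end, for the whole second after the job is handed in: At least two balls lie in the bottle below the funnel (within 32 mm of its axis, centres lower than 80 mm) and every other ball in the canister or the bottle; the scoop stands flat on the bench on its underside (within 0.12 rad of level, origin lower than 12 mm), at rest and released (((horizontal distance between each of ball1_center, ball0_center and bottle below 0.032 m and height (world z) of each of ball1_center, ball0_center below 0.08 m) or (horizontal distance between each of ball2_center, ball0_center and bottle below 0.032 m and height (world z) of each of ball2_center, ball0_center below 0.08 m) or (horizontal distance between each of ball2_center, ball1_center and bottle below 0.032 m and height (world z) of each of ball2_center, ball1_center below 0.08 m) or (horizontal distance between each of ball3_center, ball0_center and bottle below 0.032 m and height (world z) of each of ball3_center, ball0_center below 0.08 m) or (horizontal distance between each of ball3_center, ball1_center and bottle below 0.032 m and height (world z) of each of ball3_center, ball1_center below 0.08 m) or (horizontal distance between each of ball3_center, ball2_center and bottle below 0.032 m and height (world z) of each of ball3_center, ball2_center below 0.08 m) or (horizontal distance between each of ball4_center, ball0_center and bottle below 0.032 m and height (world z) of each of ball4_center, ball0_center below 0.08 m) or (horizontal distance between each of ball4_center, ball1_center and bottle below 0.032 m and height (world z) of each of ball4_center, ball1_center below 0.08 m) or (horizontal distance between each of ball4_center, ball2_center and bottle below 0.032 m and height (world z) of each of ball4_center, ball2_center below 0.08 m) or (horizontal distance between each of ball4_center, ball3_center and bottle below 0.032 m and height (world z) of each of ball4_center, ball3_center below 0.08 m) or (horizontal distance between each of ball5_center, ball0_center and bottle below 0.032 m and height (world z) of each of ball5_center, ball0_center below 0.08 m) or (horizontal distance between each of ball5_center, ball1_center and bottle below 0.032 m and height (world z) of each of ball5_center, ball1_center below 0.08 m) or (horizontal distance between each of ball5_center, ball2_center and bottle below 0.032 m and height (world z) of each of ball5_center, ball2_center below 0.08 m) or (horizontal distance between each of ball5_center, ball3_center and bottle below 0.032 m and height (world z) of each of ball5_center, ball3_center below 0.08 m) or (horizontal distance between each of ball5_center, ball4_center and bottle below 0.032 m and height (world z) of each of ball5_center, ball4_center below 0.08 m)) and ((horizontal distance between ball0_center and bottle below 0.032 m and height (world z) of ball0_center below 0.08 m) or distance between ball0_center and canister_middle below 0.075 m) and ((horizontal distance between ball1_center and bottle below 0.032 m and height (world z) of ball1_center below 0.08 m) or distance between ball1_center and canister_middle below 0.075 m) and ((horizontal distance between ball2_center and bottle below 0.032 m and height (world z) of ball2_center below 0.08 m) or distance between ball2_center and canister_middle below 0.075 m) and ((horizontal distance between ball3_center and bottle below 0.032 m and height (world z) of ball3_center below 0.08 m) or distance between ball3_center and canister_middle below 0.075 m) and ((horizontal distance between ball4_center and bottle below 0.032 m and height (world z) of ball4_center below 0.08 m) or distance between ball4_center and canister_middle below 0.075 m) and ((horizontal distance between ball5_center and bottle below 0.032 m and height (world z) of ball5_center below 0.08 m) or distance between ball5_center and canister_middle below 0.075 m) and angle between scoop's own z axis and vertical below 0.12 rad and height (world z) of scoop below 0.012 m and linear speed of scoop below 0.02 m/s and contact force between scoop and the fingers below 0.1 N); the robot touches nothing.
It fails at once if a ball drops on the bench (height (world z) of any of ball0_center, ball1_center, ball2_center, ball3_center, ball4_center, ball5_center below 0.0115 m).
It fails at once if the canister is pressed harder than 60 N with scoop or hand (contact force between any of scoop, the arm, the fingers and canister above 60 N).
It fails at once if a bystander is moved more than 20 mm or tipped (distance of any of angle, frame, can from where it was at the start of the episode above 0.02 m or angle between any of angle, frame, can's own z axis and vertical above 0.2 rad).
It also fails if it takes over 72 s, if anything falls off the work surface, if the arm or the gripper's body presses on something with over 40 N, if the wrist force passes 120 N, or if a joint passes its speed limit or range.

ROBOT

A 6-joint arm with a two-finger parallel gripper is mounted at the origin on the work surface. World frame = base frame: x ahead of the robot, y to its left, z up, the work surface at z = 0. Lengths are in m, angles in rad, forces in N, time in s.
With the tool pointing down it reaches from about 0.35 to 0.725 m from the base axis. Payload 4.3 kg.
Tool frame: the origin (TCP) lies between the finger pads; the fingertips stand 19 mm ahead of it and the grasp point (between the pads) is the TCP; z points along the fingers, y is the direction in which the jaws open and shut (so a half turn about z gives the same grasp; the last joint's range is limited). The gripper opens to 85 mm and grips with 20 to 120 N. Pads are 22 mm wide; open, the fingers measure 114 mm over their backs; the gripper's body (76 mm by 85 mm) begins 54 mm behind the grasp point. The pads swing forward as they close: fully open they stand 13 mm farther back than shut.
Start: joints at [1.125, 0.377, 0.081, 1.274, 0, 1.46], TCP at [0.189, 0.543, 0.25] pointing down, gripper open.
Joint ranges: [-2.72, 2.72], [-0.84, 1.66], [-1.02, 1.22], [-1.77, 2.12], [-1.37, 1.28], [-3.14, 3.14]. Speed limits (rad/s): [2.57, 2.57, 3.14, 3.14, 3.14, 3.14].

INTERFACE

Orientations are given as a 3x3 rotation matrix whose columns are the frame's x, y, z axes.
In Python, from workcell import state, vision, order gives the robot as it stands.
- The arm moves only by the tool play_rows, never from a script. Its argument "commands" is text: rows parted by semicolons, each of 4 numbers parted by spaces: the shift along the tool's x, y, z in mm, then the turn about the tool's z in degrees. A call has exactly 5 rows; each row is the pose to reach, as a shift and turn from the pose commanded when the call began, along the tool's axes at that moment; what a row does not reach only later rows make up. A row lasts 1/8 s, in which the tool goes at most 62.5 mm and 10.7 degrees, less where a joint would pass 70% of its speed; a pose out of reach is approached as far as the arm can. A call with a gripper value outside its range is refused whole. "jaw" is the closure in counts, from 0 (fully open) to 255 (shut), set as the call begins (left out, the last holds). The fingers move at their own pace and stop on an object; "grip_force" is the grip in N (left out, the last holds). Time passes only in rows, so rows that repeat a pose let the fingers close, or fill a call up. It gives the time, the measured TCP pose, the force and the opening at its end, in the units of the state.
- state(): the state, without advancing time (a new reading comes with each control period).
- vision.snapshot(name): name is "side" or "top" or "wrist"; returns the picture (480x640x3 uint8, blue, green, red); there is no depth.
- vision.get_calibration(name): a dict with "fx", "fy", "cx", "cy" (pixels), "cam_to_world" (4x4, takes a point from camera to world coordinates). Camera axes: x right, y up, looking along -z (the intrinsics and any distortion apply to the point x, -y, -z); pixel columns grow to the right and rows downward; lengths in m; the calibration is good to about 2 mm. A picture is of the moment at which its call begins: read the wrist's pose just before it. get_calibration takes no time and is no camera call; for the wrist camera it gives the pose at the moment of the call.
- order.close_job(): hands the job in, once; it reports no verdict.
The state is a dict: "clock": time; "joints": joint angles; "qvel": joint speeds; "tau": joint torques, N m; "tool_pos": TCP position; "eef_rot": TCP orientation; "ft_force": force on the tool from outside, world axes, zero at the start; "torque": the same for the moment, N m; "finger_gap": finger opening in m.
Only numpy, scipy, OpenCV 4.12 (cv2) and the standard library are available. Lean on these libraries where they do the work, as an engineer would, in place of code of your own. Each camera call takes 0.05 s, during which the arm holds its last target. There are 200 camera calls.

## Working session

There is one attempt and no reset: what is moved stays moved. The work goes in short steps, Python scripts to look and compute and a tool call to move; the robot and the scene stay as the last step left them, time stands still between calls to the robot, and variables do not carry over. Pictures are saved under pics/ and viewed, about 8 in all and at most 12, crops included, and the job is handed in when it is done.

Besides the shell and the picture viewer there is one more tool, called after ">>>" by a JSON object that holds its "fn" and its "kwargs", one argument or row to a line. play_rows: Moves the arm, as the interface text tells. Its arguments: {"type":"object","properties":{"commands":{"type":"string"},"jaw":{"type":"number"},"grip_force":{"type":"number"}},"required":["commands"]}

```bash
ls; mkdir -p pics; python3 - <<'E'
from workcell import state, vision
import cv2,numpy as np
s=state();print(s)
for n in("side","top","wrist"):
    c=vision.get_calibration(n);print(n,{k:(np.round(v,3).tolist() if not isinstance(v,str) else v) for k,v in c.items()})
    cv2.imwrite(f"pics/{n}0.png",vision.snapshot(n))
E
```

```text
pics
{'clock': 0.0, 'joints': array([ 1.12467916e+00,  3.78086574e-01,  7.96028037e-02,  1.27440980e+00,
       -4.39506736e-06,  1.46051384e+00]), 'qvel': array([ 0.00168811,  0.00052523,  0.00051837,  0.00039921, -0.00156748,
        0.00020193]), 'tau': array([ 1.58220196e-04, -4.63606668e+01,  2.69875002e+01,  2.08786974e-02,
        7.70679912e-05, -5.12833765e-06]), 'tool_pos': array([0.18920644, 0.54230783, 0.24933848]), 'eef_rot': array([[-9.44135464e-01,  3.29556389e-01, -9.00923330e-04],
       [ 3.29557542e-01,  9.44133592e-01, -1.89387893e-03],
       [ 2.26452077e-04, -2.08498435e-03, -9.99997801e-01]]), 'ft_force': array([0.67894866, 0.14519123, 0.07020006]), 'torque': array([-0.01729591, -0.1168001 ,  0.02059592]), 'finger_gap': 0.08510180233839931}
side {'fx': 557.41, 'fy': 557.41, 'cx': 321.759, 'cy': 232.703, 'cam_to_world': [[0.941, 0.215, -0.263, 0.173], [-0.339, 0.62, -0.708, -1.048], [0.01, 0.755, 0.656, 0.991], [0.0, 0.0, 0.0, 1.0]]}
top {'fx': 509.292, 'fy': 509.292, 'cx': 310.978, 'cy': 240.824, 'cam_to_world': [[-0.021, 0.993, -0.116, 0.411], [-1.0, -0.023, -0.011, -0.077], [-0.013, 0.116, 0.993, 1.29], [0.0, 0.0, 0.0, 1.0]]}
wrist {'fx': 357.484, 'fy': 357.484, 'cx': 313.988, 'cy': 239.188, 'cam_to_world': [[0.329, -0.904, -0.273, 0.118], [0.944, 0.315, 0.097, 0.567], [-0.002, -0.289, 0.957, 0.373], [0.0, 0.0, 0.0, 1.0]]}
```

View pics/top0.png

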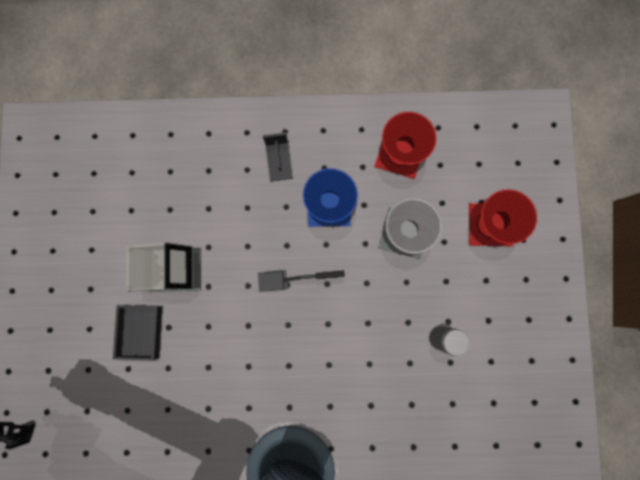

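View pics/side0.png

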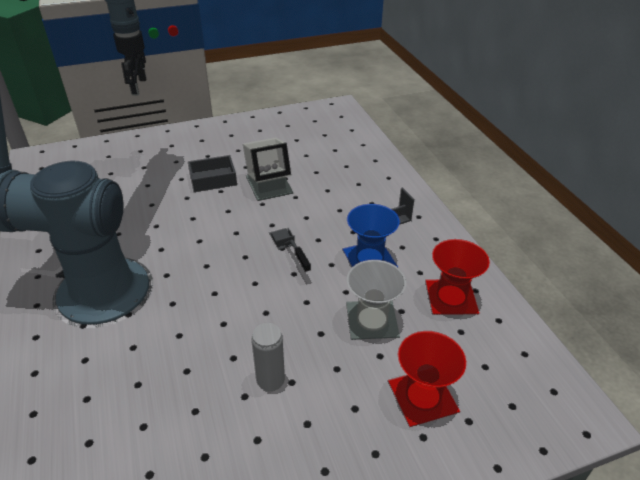

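The top view shows the scoop with its tray near (272,281) and handle near (330,274), and the canister near (165,268) with its mouth to the right. The clear funnel's rim is near (412,228). The side view agrees: the balls show through the canister mouth at (268,160).

```bash
cat > h.py <<'E'
import numpy as np, cv2
from workcell import state, vision
def ray(c,u,v):
    M=np.array(c["cam_to_world"]); p=cv2.undistortPoints(np.array([[[u,v]]],float),np.array([[c["fx"],0,c["cx"]],[0,c["fy"],c["cy"]],[0,0,1]]),None)[0,0] 
    d=M[:3,:3]@np.array([p[0],-p[1],-1.]); return M[:3,3],d/np.linalg.norm(d)
def onz(c,u,v,z):
    o,d=ray(c,u,v); return o+d*(z-o[2])/d[2]
def proj(c,P):
    M=np.array(c["cam_to_world"]); p=M[:3,:3].T@(np.array(P)-M[:3,3]); return np.array([c["cx"]+c["fx"]*p[0]/-p[2], c["cy"]-c["fy"]*p[1]/-p[2]])
E
python3 - <<'E'
from h import *
c=vision.get_calibration("top")
print(c.keys())
im=cv2.imread("pics/top0.png").astype(int)
for n,u,v,z in [("tray",272,281,.005),("lip",258,281,.002),("handle",330,274,.06),("can mouth",178,267,.11),("can end",130,269,.09),("funnel",412.5,227,.13),("can",456,343,.15),("frame",138,332,.045),("blue",330,196,.13)]:
    print(n,onz(c,u,v,z).round(3))
# dark handle blob
m=((im.max(2)<75)).astype(np.uint8); n,l,s,cc=cv2.connectedComponentsWithStats(m)
for i in range(1,n):
    if s[i,4]>25: print(s[i],cc[i].round(1),onz(c,*cc[i],.06).round(3))
# funnel rim: side camera too
E
```

```text
dict_keys(['fx', 'fy', 'cx', 'cy', 'cam_to_world'])
tray [0.462 0.037 0.005]
lip [0.463 0.073 0.002]
handle [ 0.474 -0.108  0.06 ]
can mouth [0.495 0.246 0.11 ]
can end [0.495 0.366 0.09 ]
funnel [ 0.574 -0.298  0.13 ]
can [ 0.312 -0.378  0.15 ]
frame [0.344 0.36  0.045]
blue [ 0.651 -0.111  0.13 ]
[264 130  26  50 801] [277.2 153.4] [0.776 0.015 0.06 ]
[400 137  14   9  58] [407.4 139.9] [ 0.802 -0.309  0.06 ]
[ 613  193   27  138 3532] [626.2 262.1] [ 0.487 -0.819  0.06 ]
[498 212  12  15  83] [504.9 217.9] [ 0.601 -0.537  0.06 ]
[383 229  28  27 105] [391.7 244.2] [ 0.543 -0.259  0.06 ]
[165 243  35  47 986] [183.4 267.3] [0.498 0.247 0.06 ]
[281 271  63  18 301] [312.  276.5] [ 0.469 -0.064  0.06 ]
[ 114  306   48   54 2343] [137.7 332.3] [0.344 0.355 0.06 ]
[430 326  21  25 287] [438.2 336.1] [ 0.321 -0.361  0.06 ]
[ 84 366   8   8  50] [ 87.6 369.6] [0.26  0.473 0.06 ]
[ 85 407   5   7  29] [ 86.9 410.2] [0.166 0.472 0.06 ]
[124 407   7   8  48] [127.  410.2] [0.164 0.377 0.06 ]
[164 406   8   8  50] [167.4 409.4] [0.164 0.282 0.06 ]
[ 44 409   6   6  26] [ 46.4 411.8] [0.164 0.568 0.06 ]
[  0 421  35  28 702] [ 16.  433.7] [0.116 0.638 0.06 ]
[ 258  426   76   54 2958] [295.4 456.5] [ 0.053 -0.017  0.06 ]
[204 447   8   8  51] [207.8 450.7] [0.069 0.187 0.06 ]
[245 446   9   9  49] [248.8 450. ] [0.069 0.091 0.06 ]
[ 83 451   6   6  27] [ 85.5 453.1] [0.069 0.473 0.06 ]
```

```bash
cat >> h.py <<'E'
def go(x,y,z,hd):
    """shift (mm, tool axes) and turn (deg) to TCP x,y,z with scoop heading hd deg (tool x points opposite)"""
    s=state();R=s["eef_rot"];p=s["tool_pos"]
    d=R.T@(np.array([x,y,z])-p)*1000
    h=np.degrees(np.arctan2(R[1,0],R[0,0])); t=-((hd+180-h+180)%360-180)
    print("t",round(s["clock"],2),"pos",p.round(4),"hd",round((h+180)%360,1),"tilt",round(float(R[2,2]),4),"f",s["ft_force"].round(1),"gap",round(s["finger_gap"]*1000,1),"| shift",d.round(1),"turn",round(t,1))
E
cat > pic.py <<'E'
import sys; from h import *
n,out=sys.argv[1:3]; c=vision.get_calibration(n); im=vision.snapshot(n); cv2.imwrite(f"pics/{out}.png",im); np.save(f"pics/{out}.npy",c,allow_pickle=True)
E
```

>>> {"fn": "play_rows", "kwargs": {
  "commands": "-40 -43 0 -10; -80 -86 0 -20; -120 -129 0 -30; -160 -172 0 -40; -200 -215 0 -50"
}}

```text
clock: 0.78
tool_pos: [0.3032, 0.2846, 0.2503]
eef_rot: [[-0.876, -0.482, 0.0], [-0.482, 0.876, -0.0], [-0.0, -0.0, -1.0]]
ft_force: [-0.1, -0.6, 1.1]
finger_gap: 0.0853
```

```bash
python3 -c "
from h import *
go(.472,-.1,.25,94.7)"
```

```text
t 0.78 pos [0.3032 0.2846 0.2503] hd 28.8 tilt -1.0 f [-0.1 -0.6  1.1] gap 85.3 | shift [ 3.760e+01 -4.183e+02  3.000e-01] turn -65.9
```

>>> {"fn": "play_rows", "kwargs": {
  "commands": "8 -50 0 -10; 14 -100 0 -20; 20 -150 0 -30; 24 -200 0 -40; 28 -250 0 -50"
}}

```text
clock: 1.4
tool_pos: [0.394, 0.063, 0.2504]
eef_rot: [[-0.291, -0.957, 0.0], [-0.957, 0.291, 0.0], [-0.0, -0.0, -1.0]]
ft_force: [0.1, 0.2, -0.7]
finger_gap: 0.085
```

```bash
python3 -c "
from h import *
go(.472,-.1,.25,94.7)"
```

```text
t 1.4 pos [0.394  0.063  0.2504] hd 73.1 tilt -1.0 f [ 0.1  0.2 -0.7] gap 85.0 | shift [ 133.3 -122.     0.3] turn -21.6
```

>>> {"fn": "play_rows", "kwargs": {
  "commands": "40 -30 0 -7; 80 -60 0 -14; 120 -90 0 -14; 135 -100 0 -14; 135 -100 0 -14"
}}

```text
clock: 2.02
tool_pos: [0.4493, -0.0945, 0.2501]
eef_rot: [[-0.058, -0.998, -0.001], [-0.998, 0.058, 0.001], [-0.001, 0.001, -1.0]]
ft_force: [-0.2, 0.3, 0.0]
finger_gap: 0.0854
```

```bash
python3 -c "
from h import *
go(.472,-.1,.25,94.7)"; python3 pic.py wrist w1
```

```text
t 2.02 pos [ 0.4493 -0.0945  0.2501] hd 86.7 tilt -1.0 f [-0.2  0.3  0. ] gap 85.4 | shift [  4.2 -23.    0. ] turn -8.0
```

View pics/w1.png

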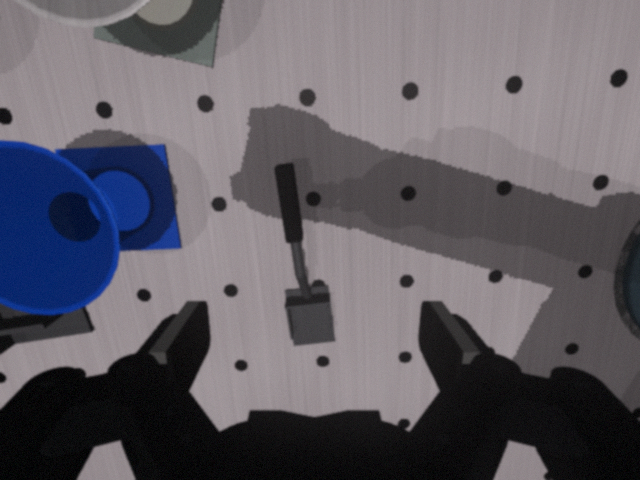

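The wrist view shows the handle from (285,165) to (294,241) and the tray's lip near (313,343).

```bash
python3 - <<'E'
from h import *
c=np.load("pics/w1.npy",allow_pickle=True).item()
im=cv2.imread("pics/w1.png").max(2)
m=np.zeros_like(im); m[150:262,262:312]=(im[150:262,262:312]<45)
n,l,s,cc=cv2.connectedComponentsWithStats(m.astype(np.uint8)); i=1+np.argmax(s[1:,4]); print(s[i],cc[i])
P=np.argwhere(l==i)[:,::-1].astype(np.float32); r=cv2.minAreaRect(P); print(r)
for q in cv2.boxPoints(r): print(q,onz(c,*q,.063).round(4))
print("ctr",onz(c,*r[0],.063).round(4))
for q in [(287,293),(330,290),(291,345),(335,340)]: print(q,onz(c,*q,.002).round(4))
go(.472,-.1,.25,94.7)
E
```

```text
[ 275  163   27   80 1379] [288.97679478 201.38651197]
((289.2322692871094, 202.71517944335938), (78.62044525146484, 18.74034309387207), 81.46923065185547)
[274.13446 165.22984] [ 0.479  -0.1416  0.063 ]
[292.66748 162.4499 ] [ 0.463 -0.143  0.063]
[304.33008 240.20052] [ 0.4576 -0.0732  0.063 ]
[285.79706 242.98045] [ 0.4746 -0.0716  0.063 ]
ctr [ 0.4686 -0.1085  0.063 ]
(287, 293) [0.4841 0.007  0.002 ]
(330, 290) [0.4351 0.0061 0.002 ]
(291, 345) [0.4847 0.075  0.002 ]
(335, 340) [0.432  0.0712 0.002 ]
t 2.08 pos [ 0.4489 -0.0935  0.2501] hd 86.8 tilt -1.0 f [-0.6  0.8  0.1] gap 85.6 | shift [  5.2 -23.4   0.1] turn -7.9
```

```bash
python3 -c "
from h import *
go(.4686,-.108,.052,93.5)"
```

```text
t 2.08 pos [ 0.4489 -0.0935  0.2501] hd 86.8 tilt -1.0 f [-0.6  0.8  0.1] gap 85.6 | shift [ 13.6 -20.7 198.1] turn -6.7
```

>>> {"fn": "play_rows", "kwargs": {
  "commands": "7 -10 40 -4; 13.6 -20.7 90 -6.7; 13.6 -20.7 130 -6.7; 13.6 -20.7 150 -6.7; 13.6 -20.7 150 -6.7"
}}

```text
clock: 2.7
tool_pos: [0.4672, -0.1064, 0.099]
eef_rot: [[0.063, -0.998, -0.004], [-0.998, -0.063, 0.002], [-0.002, 0.004, -1.0]]
ft_force: [0.1, 0.1, 0.1]
finger_gap: 0.0854
```

```bash
python3 -c "
from h import *
go(.4686,-.108,.052,93.5)"; python3 pic.py wrist w2
```

```text
t 2.7 pos [ 0.4672 -0.1064  0.099 ] hd 93.6 tilt -1.0 f [0.1 0.1 0.1] gap 85.4 | shift [ 1.8 -1.5 47. ] turn 0.1
```

View pics/w2.png

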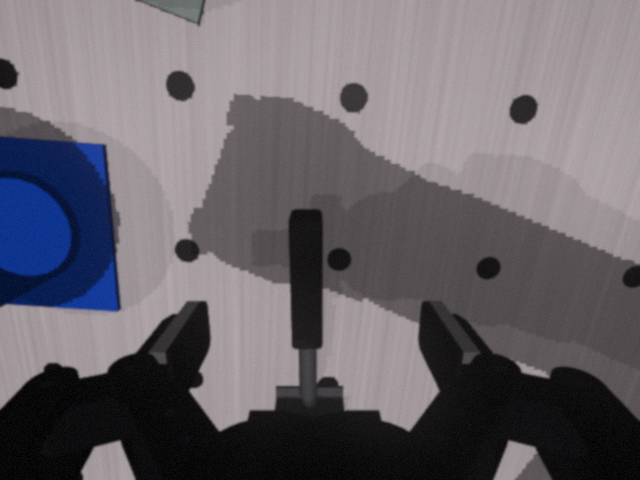

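The handle is straight in the view at column 306, rows 210 to 348, nearly centred between the fingers. I'll descend and grip.

>>> {"fn": "play_rows", "kwargs": {
  "commands": "2 -3 25 0; 2 -3 46 0; 2 -3 47 0; 2 -3 47 0; 2 -3 47 0"
}}

```text
clock: 3.38
tool_pos: [0.4736, -0.1108, 0.0548]
eef_rot: [[0.061, -0.998, 0.002], [-0.998, -0.061, -0.001], [0.001, -0.002, -1.0]]
ft_force: [-0.4, -0.7, 0.0]
finger_gap: 0.0853
```

>>> {"fn": "play_rows", "kwargs": {
  "commands": "0 0 0 0; 0 0 0 0; 0 0 0 0; 0 0 0 0; 0 0 0 0",
  "jaw": 255,
  "grip_force": 20
}}

```text
clock: 4.0
tool_pos: [0.4724, -0.1105, 0.0534]
eef_rot: [[0.061, -0.998, -0.0], [-0.998, -0.061, 0.0], [-0.0, 0.0, -1.0]]
ft_force: [-0.7, 0.8, 1.4]
finger_gap: 0.0156
```

```bash
python3 -c "
from h import *
go(.4686,-.108,.052,93.5)"
```

```text
t 4.0 pos [ 0.4724 -0.1105  0.0534] hd 93.5 tilt -1.0 f [-0.7  0.8  1.4] gap 15.6 | shift [-2.8  3.7  1.4] turn -0.0
```

>>> {"fn": "play_rows", "kwargs": {
  "commands": "0 0 -20 0; 0 0 -45 0; 0 0 -70 0; 0 0 -92 0; 0 0 -92 0"
}}

```text
clock: 4.62
tool_pos: [0.4737, -0.1111, 0.1466]
eef_rot: [[0.061, -0.998, 0.003], [-0.998, -0.061, -0.001], [0.002, -0.003, -1.0]]
ft_force: [0.6, -0.6, -2.7]
finger_gap: 0.0154
```

```bash
python3 -c "
from h import *
go(.4686,-.108,.145,93.5)"; python3 pic.py side s1; python3 -c "
import cv2;im=cv2.imread('pics/s1.png');cv2.imwrite('pics/s1c.png',cv2.resize(im[60:340,160:480],None,fx=2,fy=2,interpolation=2))"
```

```text
t 4.62 pos [ 0.4737 -0.1111  0.1466] hd 93.5 tilt -1.0 f [ 0.6 -0.6 -2.7] gap 15.4 | shift [-3.5  4.9  1.6] turn -0.0
```

View pics/s1c.png

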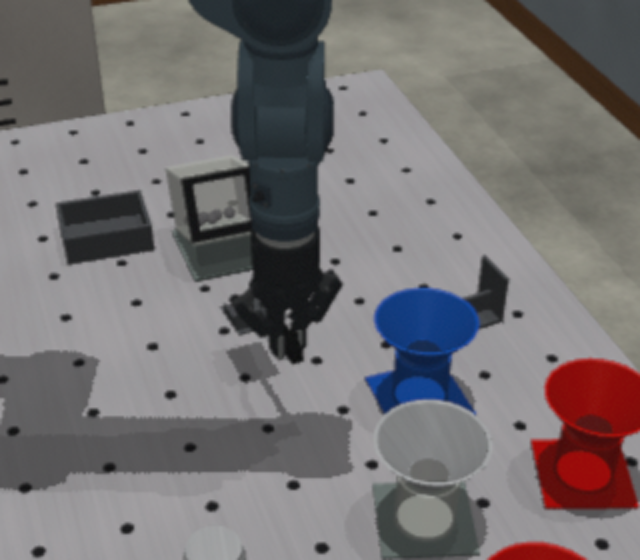

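```bash
cat >> h.py <<'E'
def sp(tcp,hd,pitch,P):
    """world point of scoop-frame P (mm) when grip point at tcp; pitch deg, lip up +"""
    a=np.radians(pitch);h=np.radians(hd);x,y,z=np.array(P)-[-150,0,52]
    f=x*np.cos(a)-z*np.sin(a);u=x*np.sin(a)+z*np.cos(a)
    return np.array(tcp)+np.array([f*np.cos(h)-y*np.sin(h),f*np.sin(h)+y*np.cos(h),u])/1000
E
python3 - <<'E'
from h import *
s=state();p=s["tool_pos"];c=vision.get_calibration("side")
for a in (-30,-20,-10,0): print(a,[((proj(c,sp(p,93.5,a,q))-[160,60])*2).round() for q in [(31,-25,0),(31,25,0),(-31,-25,24),(-31,25,24),(-80,0,52)]], sp(p,93.5,a,(31,0,0)).round(3))
im=cv2.imread("pics/s1.png"); cv2.imwrite("pics/s1d.png",cv2.resize(im[195:265,255:325],None,fx=6,fy=6,interpolation=2))
E
```

```text
-30 [array([267., 353.]), array([231., 363.]), array([278., 342.]), array([241., 352.]), array([267., 331.])] [0.465 0.02  0.01 ]
-20 [array([261., 329.]), array([225., 339.]), array([274., 326.]), array([237., 336.]), array([265., 322.])] [0.464 0.041 0.035]
-10 [array([255., 305.]), array([220., 314.]), array([270., 310.]), array([233., 320.]), array([264., 313.])] [0.463 0.058 0.063]
0 [array([252., 282.]), array([215., 291.]), array([268., 295.]), array([231., 304.]), array([263., 305.])] [0.462 0.07  0.093]
```

View pics/s1d.png

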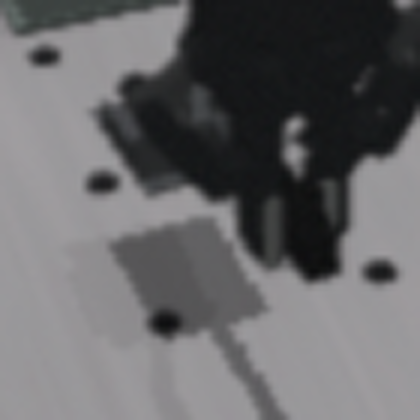

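>>> {"fn": "play_rows", "kwargs": {
  "commands": "0 0 -60 0; 0 0 -10 0; 0 0 -70 0; 0 0 -10 0; 0 0 -70 0"
}}

```text
clock: 5.3
tool_pos: [0.4514, -0.1029, 0.1953]
eef_rot: [[0.061, -0.997, -0.045], [-0.998, -0.061, 0.016], [-0.019, 0.044, -0.999]]
ft_force: [-2.6, 2.5, -3.1]
finger_gap: 0.0156
```

>>> {"fn": "play_rows", "kwargs": {
  "commands": "0 0 55 0; 0 0 0 0; 0 0 55 0; 0 0 0 0; 0 0 0 0"
}}

```text
clock: 5.92
tool_pos: [0.4716, -0.1102, 0.215]
eef_rot: [[0.061, -0.998, -0.001], [-0.998, -0.061, 0.001], [-0.001, 0.001, -1.0]]
ft_force: [0.9, -1.6, -0.7]
finger_gap: 0.0155
```

```bash
python3 pic.py side s2; python3 - <<'E'
from h import *
go(.4686,-.108,.145,93.5)
s=state();p=s["tool_pos"];c=vision.get_calibration("side")
for a in (-60,-45,-30,-20,-10): print(a,[(proj(c,sp(p,93.5,a,q))).round() for q in [(31,-25,0),(31,25,0),(-31,25,24)]])
im=cv2.imread("pics/s2.png"); cv2.imwrite("pics/s2d.png",cv2.resize(im[100:300,220:360],None,fx=4,fy=3,interpolation=2))
E
```

```text
t 5.97 pos [ 0.4725 -0.1106  0.2149] hd 93.5 tilt -1.0 f [ 0.4 -0.8 -2.4] gap 15.4 | shift [-2.8  3.8 69.9] turn -0.0
-60 [array([305., 250.]), array([287., 256.]), array([287., 239.])]
-45 [array([298., 234.]), array([280., 239.]), array([283., 227.])]
-30 [array([293., 216.]), array([274., 221.]), array([279., 215.])]
-20 [array([289., 204.]), array([271., 209.]), array([277., 206.])]
-10 [array([287., 192.]), array([268., 196.]), array([275., 198.])]
```

View pics/s2d.png

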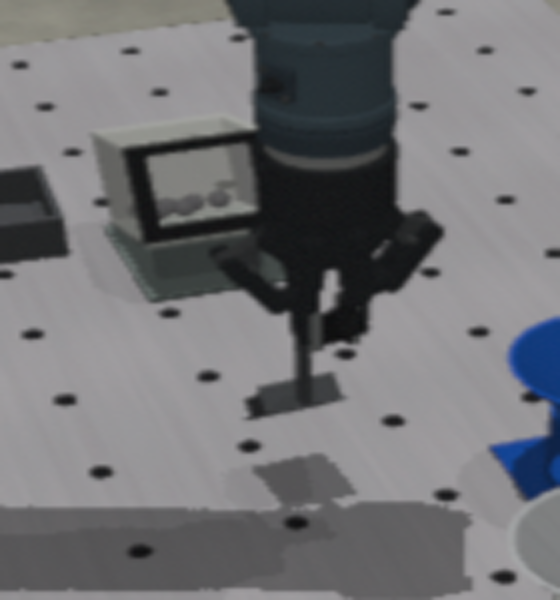

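Jerking the hand up and down turned the scoop to about -45°: the lip corners are at (282,239) and (306,232), which matches my projection. Next I'll locate the canister and the balls from the first pictures.

```bash
python3 - <<'E'
from h import *
c=vision.get_calibration("top"); im=cv2.imread("pics/top0.png"); g=im.max(2)
print(g[267,120:206:1].tolist()); print(g[236:298,175].tolist()); print(g[236:298,150].tolist())
for u,z in [(199.5,.061),(164.5,.147),(164.5,.15),(127,.106)]: print(u,z,onz(c,u,266.5,z).round(4))
for v in (243,290): print(onz(c,167,v,.147).round(4),onz(c,190,v,.08).round(4))
# skew: black mask minAreaRect
m=np.zeros_like(g);m[235:300,160:205]=g[235:300,160:205]<70
P=np.argwhere(m)[:,::-1].astype(np.float32); print(cv2.minAreaRect(P))
im=cv2.imread("pics/side0.png"); cv2.imwrite("pics/cs.png",cv2.resize(im[130:205,235:305],None,fx=8,fy=8,interpolation=cv2.INTER_CUBIC))
E
```

```text
[142, 143, 143, 145, 143, 146, 151, 153, 149, 140, 135, 134, 135, 133, 134, 134, 135, 135, 134, 135, 134, 132, 135, 133, 131, 129, 128, 127, 129, 127, 128, 129, 134, 135, 135, 134, 133, 133, 134, 133, 135, 137, 136, 123, 91, 51, 20, 14, 23, 57, 93, 119, 128, 129, 128, 129, 129, 128, 128, 129, 131, 128, 129, 125, 110, 80, 46, 22, 13, 14, 16, 35, 53, 62, 58, 58, 57, 55, 55, 59, 78, 110, 133, 144, 143, 144]
[145, 147, 147, 147, 145, 143, 133, 107, 66, 31, 11, 9, 20, 49, 89, 115, 126, 129, 128, 129, 127, 130, 130, 129, 129, 130, 127, 130, 129, 129, 130, 129, 129, 130, 129, 130, 128, 129, 129, 129, 127, 129, 128, 130, 128, 118, 96, 59, 27, 7, 13, 19, 42, 71, 97, 113, 124, 131, 131, 132, 133, 133]
[144, 143, 141, 143, 142, 143, 145, 147, 150, 149, 136, 125, 119, 118, 120, 125, 125, 127, 127, 126, 127, 128, 127, 128, 128, 126, 128, 127, 129, 130, 128, 128, 127, 127, 126, 126, 127, 127, 128, 128, 127, 128, 125, 128, 128, 129, 129, 128, 127, 128, 130, 131, 132, 118, 102, 102, 112, 125, 129, 132, 133, 134]
199.5 0.061 [0.4989 0.2076 0.061 ]
164.5 0.147 [0.4945 0.2668 0.147 ]
164.5 0.15 [0.4943 0.2659 0.15  ]
127 0.106 [0.4994 0.3672 0.106 ]
[0.5477 0.2618 0.147 ] [0.5545 0.2263 0.08  ]
[0.4416 0.2606 0.147 ] [0.4422 0.2256 0.08  ]
((182.0, 265.5), (45.0, 34.0), 90.0)
```

View pics/cs.png

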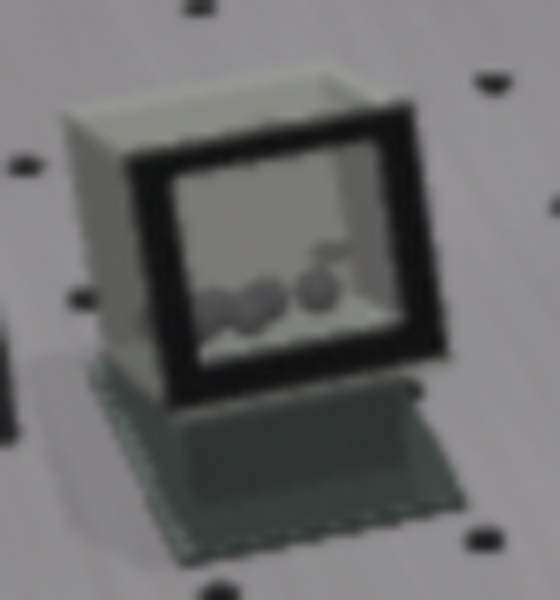

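>>> {"fn": "play_rows", "kwargs": {
  "commands": "0 0 20 0; 0 0 40 0; 0 0 55 0; 0 0 67 0; 0 0 67 0"
}}

```text
clock: 6.6
tool_pos: [0.4753, -0.1127, 0.1493]
eef_rot: [[0.06, -0.998, 0.005], [-0.998, -0.06, -0.004], [0.004, -0.005, -1.0]]
ft_force: [1.5, -2.8, 4.2]
finger_gap: 0.0155
```

>>> {"fn": "play_rows", "kwargs": {
  "commands": "0 0 0 0; 0 0 0 0; 0 0 0 0; 0 0 -20 0; 0 0 -40 0",
  "grip_force": 100
}}

```text
clock: 7.22
tool_pos: [0.4699, -0.1092, 0.1868]
eef_rot: [[0.062, -0.998, -0.006], [-0.998, -0.062, 0.003], [-0.003, 0.006, -1.0]]
ft_force: [0.1, -0.1, -2.2]
finger_gap: 0.0146
```

The canister crop shows balls near (208,312), (252,308), (262,297) and (318,290), mostly in the left half of the mouth. I'll check the canister pose against the side view and place the balls.

```bash
cat >> h.py <<'E'
O=np.array([.4965,.2795,0]); a22=np.radians(22); 
D=np.array([0,np.cos(a22),-np.sin(a22)]); N=np.array([0,np.sin(a22),np.cos(a22)])
C0=O+[0,.052,.022]
def uv(u,v,w=0): return C0+D*(u-105)/1000+N*v/1000+np.array([w,0,0])/1000   # w: world x offset from canister middle
def touv(P): r=(np.array(P)-C0)*1000; return np.array([r@D+105,r@N,r[0]])
E
python3 - <<'E'
from h import *
c=vision.get_calibration("side")
for n,q in dict(ftl=(-9,92,-52),ftr=(-9,92,52),fbl=(-9,-4,-52),fbr=(-9,-4,52),mtl=(-9,82,-38),mtr=(-9,82,38),mbl=(-9,14,-38),mbr=(-9,14,38),etl=(109,92,-52)).items():
    print(n,((proj(c,uv(*q))-[235,130])*8).round())
for q in [(208,312),(245,308),(265,297),(318,290)]:
    o,d=ray(c,q[0]/8+235,q[1]/8+130); t=((C0+N*.009-o)@N)/(d@N); print(q,touv(o+d*t).round(1))
E
```

```text
ftl [125. 148.]
ftr [411.  96.]
fbl [168. 414.]
fbr [448. 359.]
mtl [168. 169.]
mtr [377. 131.]
mbl [199. 357.]
mbr [404. 318.]
etl [60. 98.]
(208, 312) [ 79.6   9.  -15.3]
(245, 308) [74.6  9.  -2.1]
(265, 297) [86.2  9.   8.4]
(318, 290) [81.1  9.  27.8]
```

```bash
cat >> h.py <<'E'
def tcp_for(u,v,w,pitch,hd=90):
    return uv(u,v,w)-sp([0,0,0],hd,pitch,(31,0,0))
E
python3 - <<'E'
from h import *
for q in [(-45,45),(0,25),(50,6),(60,0),(75,0)]: print(q,tcp_for(*q,-5,-36).round(4))
for q in [(78,0),(103,0)]: print(q,tcp_for(*q,-5,-22).round(4))
go(*tcp_for(-45,45,-5,-36),90)
E
```

```text
(-45, 45) [0.4915 0.0934 0.2684]
(0, 25) [0.4915 0.1276 0.233 ]
(50, 6) [0.4915 0.1669 0.1966]
(60, 0) [0.4915 0.1739 0.1873]
(75, 0) [0.4915 0.1878 0.1817]
(78, 0) [0.4915 0.1581 0.1481]
(103, 0) [0.4915 0.1813 0.1388]
t 7.22 pos [ 0.4699 -0.1092  0.1868] hd 93.6 tilt -1.0 f [ 0.1 -0.1 -2.2] gap 14.6 | shift [-201.1  -33.6  -81.1] turn 3.6
```

>>> {"fn": "play_rows", "kwargs": {
  "commands": "-15 -3 -20 1; -50 -8 -50 2; -100 -18 -75 3; -150 -28 -81 3.6; -185 -33 -81 3.6"
}}

```text
clock: 7.85
tool_pos: [0.4925, 0.0785, 0.2683]
eef_rot: [[0.0, -1.0, -0.004], [-1.0, -0.0, 0.001], [-0.001, 0.004, -1.0]]
ft_force: [0.1, -0.2, -1.6]
finger_gap: 0.0142
```

>>> {"fn": "play_rows", "kwargs": {
  "commands": "-10 0 0 0; -14 0 0 0; -14 0 0 0; -14 0 0 0; -14 0 0 0"
}}

```text
clock: 8.48
tool_pos: [0.4942, 0.0893, 0.2695]
eef_rot: [[-0.003, -1.0, 0.0], [-1.0, 0.003, -0.0], [0.0, -0.0, -1.0]]
ft_force: [0.2, 0.2, -1.6]
finger_gap: 0.0145
```

```bash
python3 pic.py side s3; python3 - <<'E'
from h import *
go(*tcp_for(-45,45,-5,-36),90)
s=state();p=s["tool_pos"];c=vision.get_calibration("side")
im=cv2.imread("pics/s3.png"); 
for a,col in ((-36,(0,255,0)),(-45,(0,0,255))):
    for q in [(31,-25,0),(31,25,0),(-31,25,24),(-31,-25,24)]: print(a,proj(c,sp(p,90,a,q)).round(1))
cv2.imwrite("pics/s3d.png",cv2.resize(im[100:230,220:350],None,fx=5,fy=4.6,interpolation=2))
E
```

```text
t 8.53 pos [0.4942 0.0895 0.2695] hd 89.8 tilt -1.0 f [ 0.2  0.7 -2.5] gap 14.6 | shift [-3.9  2.7  1.1] turn -0.2
-36 [282.5 162.8]
-36 [265.  166.1]
-36 [267.5 155.8]
-36 [285.6 152.4]
-45 [285.2 172.5]
-45 [267.8 175.9]
-45 [269.3 162.5]
-45 [287.5 159.1]
```

View pics/s3d.png

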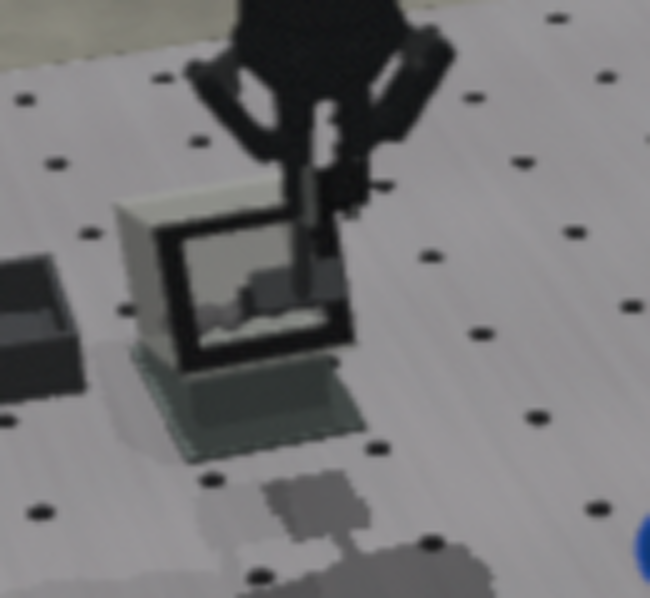

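```bash
python3 - <<'E'
from h import *
s=state();p=s["tool_pos"];c=vision.get_calibration("side")
for a in(-36,-38): print([proj(c,sp(p,89.8,a,q)).round(1).tolist() for q in [(-80,0,52),(-55,0,27),(12,-23,18),(12,23,18)]])
im=cv2.imread("pics/s3.png").max(2)
for r in (140,144,148,152,156,160): print(r,im[r,262:296].tolist())
for q in [(0,25),(45,8),(58,0),(74,0)]: go(*tcp_for(*q,-8,-38),90)
E
```

```text
[[278.4, 141.8], [278.3, 152.2], [282.1, 156.0], [265.8, 159.0]]
[[278.6, 142.7], [278.6, 153.5], [282.6, 158.0], [266.3, 161.0]]
140 [152, 153, 153, 153, 151, 150, 149, 146, 145, 145, 144, 144, 143, 130, 81, 34, 23, 26, 47, 61, 57, 36, 18, 16, 20, 19, 19, 20, 20, 20, 20, 29, 55, 51]
144 [142, 142, 141, 139, 137, 133, 131, 132, 136, 136, 135, 122, 107, 96, 70, 40, 25, 25, 40, 60, 62, 40, 21, 15, 14, 18, 16, 18, 36, 47, 67, 103, 138, 148]
148 [29, 26, 25, 21, 20, 20, 22, 24, 29, 30, 36, 44, 55, 66, 67, 66, 53, 43, 48, 59, 60, 38, 23, 22, 36, 88, 126, 135, 136, 137, 144, 149, 150, 149]
152 [121, 123, 122, 123, 123, 123, 124, 123, 124, 124, 124, 124, 125, 124, 121, 102, 68, 42, 34, 34, 33, 26, 20, 21, 19, 52, 126, 149, 152, 152, 150, 148, 148, 149]
156 [124, 124, 124, 124, 124, 125, 124, 124, 123, 124, 124, 125, 125, 124, 122, 111, 75, 44, 35, 36, 51, 45, 44, 49, 53, 57, 85, 134, 149, 150, 151, 151, 150, 148]
160 [124, 124, 125, 125, 125, 125, 122, 97, 70, 61, 60, 60, 60, 59, 59, 58, 46, 37, 33, 36, 48, 57, 58, 59, 60, 59, 63, 111, 143, 149, 149, 149, 150, 149]
t 8.53 pos [0.4942 0.0895 0.2695] hd 89.8 tilt -1.0 f [ 0.2  0.7 -2.5] gap 14.6 | shift [-43.4   5.8  32.5] turn -0.2
t 8.53 pos [0.4942 0.0895 0.2695] hd 89.8 tilt -1.0 f [ 0.2  0.7 -2.5] gap 14.6 | shift [-78.8   5.9  65.2] turn -0.2
t 8.53 pos [0.4942 0.0895 0.2695] hd 89.8 tilt -1.0 f [ 0.2  0.7 -2.5] gap 14.6 | shift [-87.8   5.9  77.5] turn -0.2
t 8.53 pos [0.4942 0.0895 0.2695] hd 89.8 tilt -1.0 f [ 0.2  0.7 -2.5] gap 14.6 | shift [-102.7    6.    83.4] turn -0.2
```

>>> {"fn": "play_rows", "kwargs": {
  "commands": "-10 1 7 -1; -27 3 19 -2; -43 3 32 -2; -60 3 48 -2; -78 3 64 -2"
}}

```text
clock: 9.15
tool_pos: [0.4909, 0.1696, 0.2039]
eef_rot: [[0.034, -0.999, -0.001], [-0.999, -0.034, -0.0], [-0.0, 0.001, -1.0]]
ft_force: [0.6, 0.1, -1.5]
finger_gap: 0.0144
```

>>> {"fn": "play_rows", "kwargs": {
  "commands": "-3 0 4 0; -6 0 8 0; -9 0 12 0; -9 0 12 0; -9 0 12 0"
}}

```text
clock: 9.78
tool_pos: [0.4912, 0.1768, 0.1938]
eef_rot: [[0.033, -0.999, 0.001], [-0.999, -0.033, 0.0], [-0.0, -0.001, -1.0]]
ft_force: [0.1, -0.1, -1.4]
finger_gap: 0.0144
```

```bash
python3 - <<'E'
from h import *
s=state(); print(touv(sp(s["tool_pos"],91.8,-38,(31,0,0))).round(1))
for q in [(58,0),(74,0)]: go(*tcp_for(*q,-2,-38),92)
E
```

```text
[56.8  1.5 -8.7]
t 9.78 pos [0.4912 0.1768 0.1938] hd 91.9 tilt -1.0 f [ 0.1 -0.1 -1.4] gap 14.4 | shift [-0.4 -3.3  1.8] turn -0.1
t 9.78 pos [0.4912 0.1768 0.1938] hd 91.9 tilt -1.0 f [ 0.1 -0.1 -1.4] gap 14.4 | shift [-15.2  -3.8   7.8] turn -0.1
```

>>> {"fn": "play_rows", "kwargs": {
  "commands": "-3 0 2 0; -7 0 4 0; -11 0 6 0; -15 0 8 0; -18 0 9 0"
}}

```text
clock: 10.4
tool_pos: [0.4905, 0.1955, 0.1844]
eef_rot: [[0.033, -0.999, 0.0], [-0.999, -0.033, 0.0], [-0.0, -0.0, -1.0]]
ft_force: [0.5, -0.7, 0.2]
finger_gap: 0.0142
```

>>> {"fn": "play_rows", "kwargs": {
  "commands": "0 0 2 0; 0 0 4 0; 0 0 6 0; 0 0 6 0; 0 0 6 0"
}}

```text
clock: 11.02
tool_pos: [0.4915, 0.1958, 0.1797]
eef_rot: [[0.033, -0.999, 0.003], [-0.999, -0.033, 0.002], [-0.002, -0.003, -1.0]]
ft_force: [0.3, 0.1, 5.2]
finger_gap: 0.0146
```

```bash
python3 - <<'E'
from h import *
s=state(); print(touv(sp(s["tool_pos"],91.8,-38,(31,0,0))).round(1))
for q in [(76,0,-2,-30),(77,0,-2,-22)]: go(*tcp_for(*q),92)
E
```

```text
[79.7 -4.5 -8.5]
t 11.03 pos [0.4915 0.1958 0.1797] hd 91.9 tilt -1.0 f [0.3 0.1 5.2] gap 14.6 | shift [22.  -2.3 11.3] turn -0.1
t 11.03 pos [0.4915 0.1958 0.1797] hd 91.9 tilt -1.0 f [0.3 0.1 5.2] gap 14.6 | shift [38.7 -1.7 31.1] turn -0.1
```

>>> {"fn": "play_rows", "kwargs": {
  "commands": "0 0 0 0; 6 0 3 0; 12 0 6 0; 17 0 9 0; 21 0 12 0",
  "grip_force": 40
}}

```text
clock: 11.65
tool_pos: [0.4909, 0.1752, 0.1659]
eef_rot: [[0.033, -0.999, -0.001], [-0.999, -0.033, 0.004], [-0.004, 0.0, -1.0]]
ft_force: [1.2, 9.2, -0.3]
finger_gap: 0.0146
```

>>> {"fn": "play_rows", "kwargs": {
  "commands": "4 0 5 0; 8 0 10 0; 12 0 15 0; 15 0 19 0; 15 0 19 0"
}}

```text
clock: 12.28
tool_pos: [0.4912, 0.1604, 0.1468]
eef_rot: [[0.034, -0.999, -0.001], [-0.999, -0.034, 0.004], [-0.004, 0.001, -1.0]]
ft_force: [0.6, 8.8, -1.8]
finger_gap: 0.0147
```

```bash
python3 pic.py side s4;python3 - <<'E'
from h import *
for q in [(80,0,-2,-22),(103,0,-2,-22)]: go(*tcp_for(*q),92)
im=cv2.imread("pics/s4.png"); 
cv2.imwrite("pics/s4d.png",cv2.resize(im[100:210,235:325],None,fx=6,fy=5,interpolation=2))
E
```

```text
t 12.32 pos [0.4912 0.1605 0.1467] hd 91.9 tilt -1.0 f [-1.   9.3 -2.2] gap 14.7 | shift [ 0.6 -3.3 -0.6] turn -0.1
t 12.32 pos [0.4912 0.1605 0.1467] hd 91.9 tilt -1.0 f [-1.   9.3 -2.2] gap 14.7 | shift [-20.7  -4.1   8.1] turn -0.1
```

View pics/s4d.png

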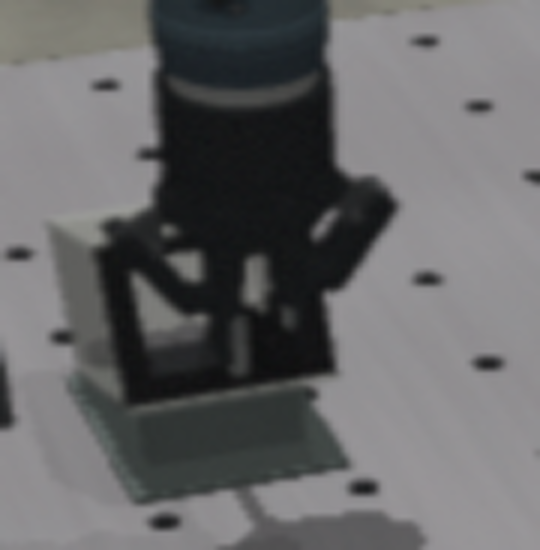

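>>> {"fn": "play_rows", "kwargs": {
  "commands": "-5 0 2 0; -10 0 4 0; -14 0 5.6 0; -18 0 7.2 0; -18 0 7.2 0",
  "grip_force": 60
}}

```text
clock: 12.95
tool_pos: [0.4909, 0.1764, 0.1402]
eef_rot: [[0.033, -0.999, 0.0], [-0.999, -0.033, -0.002], [0.002, -0.0, -1.0]]
ft_force: [0.7, -2.3, 2.9]
finger_gap: 0.0147
```

>>> {"fn": "play_rows", "kwargs": {
  "commands": "-2 0 0.8 0; -4 0 1.6 0; -6 0 2.4 0; -6 0 2.4 0; -6 0 2.4 0"
}}

```text
clock: 13.58
tool_pos: [0.4907, 0.1835, 0.1375]
eef_rot: [[0.033, -0.999, -0.0], [-0.999, -0.033, 0.001], [-0.001, 0.0, -1.0]]
ft_force: [1.9, -1.2, -0.9]
finger_gap: 0.0145
```

```bash
python3 - <<'E'
from h import *
for q in [(103,0,-2,-22)]: go(*tcp_for(*q),92)
E
```

```text
t 13.57 pos [0.4907 0.1835 0.1375] hd 91.9 tilt -1.0 f [ 1.9 -1.2 -0.9] gap 14.5 | shift [ 2.3 -3.7 -1.3] turn -0.1
```

>>> {"fn": "play_rows", "kwargs": {
  "commands": "-1.5 0 0.6 0; -3 0 1.2 0; -4.5 0 1.8 0; -4.5 0 1.8 0; -4.5 0 1.8 0"
}}

```text
clock: 14.2
tool_pos: [0.4904, 0.1868, 0.1362]
eef_rot: [[0.033, -0.999, -0.0], [-0.999, -0.033, -0.002], [0.002, 0.0, -1.0]]
ft_force: [0.7, -4.9, 4.3]
finger_gap: 0.0143
```

>>> {"fn": "play_rows", "kwargs": {
  "commands": "-1 0 0.4 0; -2 0 0.8 0; -3 0 1.2 0; -3 0 1.2 0; -3 0 1.2 0"
}}

```text
clock: 14.82
tool_pos: [0.4905, 0.1871, 0.1362]
eef_rot: [[0.032, -1.0, 0.001], [-0.999, -0.032, -0.008], [0.008, -0.001, -1.0]]
ft_force: [-2.3, -14.7, 12.9]
finger_gap: 0.0145
```

```bash
python3 - <<'E'
from h import *
s=state();p=s["tool_pos"];l=touv(sp(p,91.9,-22,(31,0,0)));print(l.round(1))
for d in (0,6,12,18,24,28,33):
    q=tcp_for(l[0]-2,l[1]+73*np.sin(np.radians(d)),l[2],-22+d,91.9); r=s["eef_rot"].T@(q-p)*1000; print(d,r.round(1))
E
```

```text
[109.2  -0.2 -10.9]
0 [ 1.9  0.1 -0.7]
6 [10.2 -0.   8.4]
12 [16.9 -0.1 18.7]
18 [21.8 -0.2 30. ]
24 [24.8 -0.3 42.3]
28 [25.7 -0.4 50.9]
33 [25.7 -0.4 62.1]
```

>>> {"fn": "play_rows", "kwargs": {
  "commands": "4 0 0 0; 7 0 3 0; 10 0 6 0; 14 0 10 0; 17 0 14 0"
}}

```text
clock: 15.45
tool_pos: [0.4918, 0.1749, 0.1226]
eef_rot: [[0.034, -0.999, 0.002], [-0.999, -0.034, 0.004], [-0.004, -0.002, -1.0]]
ft_force: [-1.4, -2.3, 11.8]
finger_gap: 0.0147
```

>>> {"fn": "play_rows", "kwargs": {
  "commands": "2 0 4 0; 4 0 8 0; 6 0 12 0; 7 0 16 0; 7 0 16 0"
}}

```text
clock: 16.08
tool_pos: [0.4925, 0.1671, 0.1062]
eef_rot: [[0.033, -0.999, 0.003], [-0.999, -0.033, 0.002], [-0.002, -0.003, -1.0]]
ft_force: [0.6, -2.8, 7.9]
finger_gap: 0.0142
```

```bash
python3 - <<'E'
from h import *
s=state();p=s["tool_pos"]; go(.4905,.1871,.1362,91.9)
for a in (-22,-10,-6,-2): print(a,touv(sp(p,91.9,a,(31,0,0))).round(1),touv(sp(p,91.9,a,(-42,0,0))).round(1))
E
```

```text
t 16.07 pos [0.4925 0.1671 0.1062] hd 91.9 tilt -1.0 f [ 0.6 -2.8  7.9] gap 14.2 | shift [-20.1   1.2 -30. ] turn -0.0
-22 [102.  -35.6  -8.9] [ 29.  -35.6  -6.7]
-10 [108.8   3.2  -9.6] [ 37.5 -12.   -7.3]
-6 [109.3  16.3  -9.8] [39.1 -3.8 -7.4]
-2 [108.8  29.5 -10. ] [40.3  4.5 -7.5]
```

>>> {"fn": "play_rows", "kwargs": {
  "commands": "1 0 4 0; 2 0 8 0; 3 0 12 0; 3 0 16 0; 3 0 16 0"
}}

```text
clock: 16.7
tool_pos: [0.4931, 0.1637, 0.0904]
eef_rot: [[0.032, -0.999, 0.004], [-0.999, -0.032, 0.001], [-0.001, -0.004, -1.0]]
ft_force: [0.9, -5.2, 8.3]
finger_gap: 0.0147
```

>>> {"fn": "play_rows", "kwargs": {
  "commands": "0 0 4 0; 0 0 8 0; 0 0 12 0; 0 0 15 0; 0 0 15 0"
}}

```text
clock: 17.32
tool_pos: [0.4931, 0.1633, 0.0751]
eef_rot: [[0.032, -0.999, 0.003], [-0.999, -0.032, -0.0], [0.0, -0.003, -1.0]]
ft_force: [0.5, -5.9, 7.0]
finger_gap: 0.0145
```

```bash
python3 - <<'E'
from h import *
s=state();p=s["tool_pos"]; go(.4905,.1871,.1362,91.9)
for a in (0,4,8,12): print(a,touv(sp(p,91.9,a,(31,0,0))).round(1),touv(sp(p,91.9,a,(-42,0,0))).round(1))
E
```

```text
t 17.32 pos [0.4931 0.1633 0.0751] hd 91.8 tilt -1.0 f [ 0.5 -5.9  7. ] gap 14.5 | shift [-23.8   1.6 -61.1] turn -0.1
0 [116.4   5.8  -9.4] [ 48.7 -21.5  -7. ]
4 [114.5  18.8  -9.5] [ 49.  -13.2  -7.1]
8 [111.8  31.7  -9.6] [48.6 -4.8 -7.2]
12 [108.2  44.3  -9.7] [47.7  3.5 -7.3]
```

>>> {"fn": "play_rows", "kwargs": {
  "commands": "0 0 0 0; 0 0 0 0; 0 0 0 0; 1 0 -3 0; 1 0 -6 0",
  "grip_force": 120
}}

```text
clock: 17.95
tool_pos: [0.4918, 0.1628, 0.0798]
eef_rot: [[0.032, -0.999, 0.001], [-0.999, -0.032, 0.001], [-0.001, -0.001, -1.0]]
ft_force: [3.8, 0.4, -3.2]
finger_gap: 0.0144
```

>>> {"fn": "play_rows", "kwargs": {
  "commands": "0 0 -4 0; 0 0 -9 0; 0 0 -14 0; 0 0 -18 0; 2 0 -20 0"
}}

```text
clock: 18.58
tool_pos: [0.4911, 0.1607, 0.0999]
eef_rot: [[0.034, -0.999, -0.001], [-0.999, -0.034, 0.0], [-0.0, 0.001, -1.0]]
ft_force: [-0.5, -0.6, -2.8]
finger_gap: 0.0143
```

>>> {"fn": "play_rows", "kwargs": {
  "commands": "4 0 -1.6 0; 10 0 -4 0; 17 0 -7 0; 25 0 -10 0; 33 0 -13 0"
}}

```text
clock: 19.2
tool_pos: [0.4927, 0.127, 0.1131]
eef_rot: [[0.033, -0.999, 0.0], [-0.999, -0.033, 0.0], [-0.0, -0.0, -1.0]]
ft_force: [0.1, -0.4, -2.2]
finger_gap: 0.0142
```

```bash
python3 pic.py side s5; python3 - <<'E'
from h import *
s=state();p=s["tool_pos"]; go(.4905,.1871,.1362,91.9)
for a in (4,8,12): print(a,touv(sp(p,91.9,a,(31,0,0))).round(1),touv(sp(p,91.9,a,(-42,0,0))).round(1))
E
```

```text
t 19.25 pos [0.4929 0.1261 0.1134] hd 91.8 tilt -1.0 f [ 0.4 -1.2 -2.1] gap 14.0 | shift [-61.    0.5 -22.9] turn -0.1
4 [65.7 40.4 -9.7] [ 0.1  8.4 -7.3]
8 [63.  53.2 -9.8] [-0.2 16.7 -7.4]
12 [59.4 65.9 -9.8] [-1.1 25.1 -7.4]
```

>>> {"fn": "play_rows", "kwargs": {
  "commands": "8 0 -3.2 0; 17 0 -7 0; 26 0 -10.5 0; 35 0 -14 0; 44 0 -18 0"
}}

```text
clock: 19.88
tool_pos: [0.4941, 0.083, 0.1311]
eef_rot: [[0.033, -0.999, -0.0], [-0.999, -0.033, 0.0], [-0.0, 0.0, -1.0]]
ft_force: [-0.5, -0.0, -2.9]
finger_gap: 0.0139
```

>>> {"fn": "play_rows", "kwargs": {
  "commands": "8 0 -3 0; 16 0 -6 0; 24 0 -10 0; 32 0 -13 0; 40 0 -16 0"
}}

```text
clock: 20.5
tool_pos: [0.4954, 0.0432, 0.147]
eef_rot: [[0.033, -0.999, 0.0], [-0.999, -0.033, 0.0], [-0.0, -0.0, -1.0]]
ft_force: [0.5, 0.2, -2.7]
finger_gap: 0.0142
```

>>> {"fn": "play_rows", "kwargs": {
  "commands": "7 0 -3 0; 14 0 -8 0; 20 0 -14 0; 25 0 -20 0; 25 0 -22 0"
}}

```text
clock: 21.12
tool_pos: [0.4967, 0.0184, 0.1695]
eef_rot: [[0.033, -0.999, 0.001], [-0.999, -0.033, 0.0], [-0.0, -0.001, -1.0]]
ft_force: [0.1, 0.6, -2.7]
finger_gap: 0.0145
```

```bash
python3 pic.py side s6; python3 - <<'E'
from h import *
s=state();p=s["tool_pos"]; go(.4905,.1871,.1362,91.9)
c=vision.get_calibration("side");f=[]
print(sp(p,91.9,10,(31,0,0))-O, [proj(c,sp(p,91.9,10,q)).round() for q in [(0,0,12),(31,-25,0),(31,25,0)]])
im=cv2.imread("pics/s6.png"); 
cv2.imwrite("pics/s6d.png",cv2.resize(im[100:240,230:350],None,fx=5,fy=4.2,interpolation=2))
E
```

```text
t 21.18 pos [0.4966 0.0186 0.1695] hd 91.9 tilt -1.0 f [ 1.2 -0.4 -2.9] gap 14.2 | shift [-168.6    0.6   33.3] turn -0.0
[-0.0060934  -0.07371554  0.14970805] [array([276., 160.]), array([281., 154.]), array([263., 158.])]
```

View pics/s6d.png

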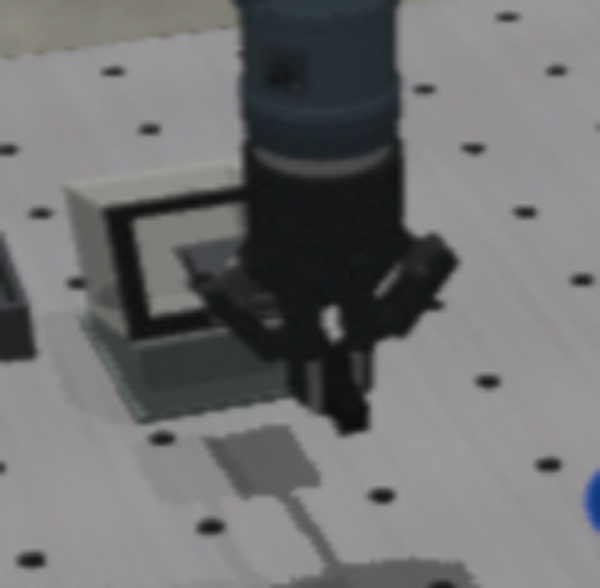

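The tray is behind the gripper, but its lip shows near crop (180,248), which fits a pitch of about +10°. The wrist carries about 0.7 N more than with the empty scoop, roughly 3 balls. Next, the funnel position from both views.

```bash
python3 - <<'E'
from h import *
c=vision.get_calibration("top");cs=vision.get_calibration("side")
im=cv2.imread("pics/top0.png"); g=cv2.GaussianBlur(im.max(2),(3,3),0)
print(cv2.HoughCircles(g[185:270,370:460],cv2.HOUGH_GRADIENT,1,40,param1=80,param2=12,minRadius=22,maxRadius=32))
F=np.array([.574,-.298,.13])
for cam,n in((c,"top"),(cs,"side")):
    P=np.array([proj(cam,F+[.065*np.cos(t),.065*np.sin(t),0]) for t in np.linspace(0,6.28,60)]); print(n,P.min(0).round(1),P.max(0).round(1))
im=cv2.imread("pics/side0.png"); g=im.max(2)
print("row282",g[282,340:412].tolist()); print("col376",g[255:315,376].tolist())
it=cv2.imread("pics/top0.png").max(2); print("trow227",it[227,378:448].tolist()); print("tcol412",it[192:260,412].tolist())
E
```

```text
[[[43.5 40.5 25.7]]]
top [384.1 199.1] [440.9 255.2]
side [344.2 257.9] [404.7 301.3]
row282 [146, 147, 147, 148, 148, 148, 148, 153, 148, 128, 119, 118, 119, 119, 119, 118, 117, 117, 119, 121, 121, 121, 120, 120, 120, 121, 122, 122, 121, 122, 122, 122, 123, 124, 123, 123, 123, 122, 122, 122, 122, 123, 123, 122, 120, 118, 118, 118, 119, 120, 120, 119, 118, 117, 117, 117, 118, 119, 119, 117, 117, 118, 118, 120, 143, 153, 148, 143, 143, 143, 143, 144]
col376 [133, 133, 133, 133, 136, 147, 138, 126, 123, 123, 123, 124, 125, 126, 126, 127, 127, 127, 127, 126, 126, 125, 125, 125, 123, 123, 122, 123, 122, 122, 122, 122, 123, 122, 112, 101, 98, 98, 98, 97, 97, 97, 97, 97, 97, 97, 138, 123, 83, 66, 70, 74, 91, 136, 134, 130, 130, 130, 130, 130]
trow227 [146, 147, 145, 139, 118, 89, 79, 94, 121, 128, 120, 111, 107, 108, 108, 108, 108, 110, 111, 109, 110, 110, 118, 129, 139, 141, 142, 143, 142, 143, 143, 142, 142, 142, 142, 140, 135, 120, 93, 78, 90, 105, 112, 113, 113, 114, 115, 114, 114, 115, 117, 116, 117, 116, 115, 114, 115, 114, 113, 116, 119, 131, 148, 154, 152, 149, 149, 148, 148, 148]
tcol412 [142, 144, 143, 144, 145, 147, 151, 146, 131, 119, 115, 113, 116, 114, 114, 115, 113, 112, 115, 115, 113, 114, 115, 114, 115, 116, 115, 110, 94, 83, 92, 112, 129, 137, 141, 142, 143, 141, 142, 141, 141, 142, 141, 140, 136, 128, 117, 113, 111, 112, 113, 114, 113, 113, 114, 116, 114, 115, 121, 137, 144, 121, 89, 83, 95, 111, 125, 131]
```

>>> {"fn": "play_rows", "kwargs": {
  "commands": "2 0 -8 0; 5 0 -22 0; 9 0 -40 0; 12 0 -58 0; 14 0 -70 0"
}}

```text
clock: 21.8
tool_pos: [0.4973, 0.0045, 0.2406]
eef_rot: [[0.033, -0.999, 0.002], [-0.999, -0.033, -0.0], [0.0, -0.002, -1.0]]
ft_force: [0.1, -0.1, -2.7]
finger_gap: 0.0143
```

```bash
cat >> h.py <<'E'
F=np.array([.576,-.299,.13]); HS=-27.4
def pour(a,xc=-10,dz=0,back=63):
    """TCP so that underside point xc at pitch a sits on near funnel rim"""
    h=np.radians(HS); r=F-np.array([np.cos(h),np.sin(h),0])*back/1000+[0,0,dz/1000]
    return r-sp([0,0,0],HS,a,(xc,0,0))
E
python3 - <<'E'
from h import *
for a in(10,0,-20,-40): print(a,pour(a).round(3))
P=pour(10,dz=60); print(P); go(*P,-25.4)
E
```

```text
10 [ 0.39  -0.202  0.157]
0 [ 0.396 -0.206  0.182]
-20 [ 0.419 -0.218  0.227]
-40 [ 0.455 -0.236  0.26 ]
[ 0.38964507 -0.20240278  0.21689926]
t 21.8 pos [0.4973 0.0045 0.2406] hd 91.9 tilt -1.0 f [ 0.1 -0.1 -2.7] gap 14.3 | shift [203.2 114.5  23.5] turn 117.3
```

>>> {"fn": "play_rows", "kwargs": {
  "commands": "4 2 0 2; 12 7 0 7; 24 13 0 14; 38 21 0 21; 52 29 0 28"
}}

```text
clock: 22.42
tool_pos: [0.4684, -0.0486, 0.2379]
eef_rot: [[-0.444, -0.896, -0.002], [-0.896, 0.444, 0.0], [0.0, 0.002, -1.0]]
ft_force: [0.0, -0.5, -3.0]
finger_gap: 0.0142
```

```bash
python3 -c "
from h import *
go(*pour(10,dz=60),-25.4)"
```

```text
t 22.43 pos [ 0.4684 -0.0486  0.2379] hd 63.6 tilt -1.0 f [ 0.  -0.5 -3. ] gap 14.2 | shift [172.8   2.2  21.1] turn 89.0
```

>>> {"fn": "play_rows", "kwargs": {
  "commands": "14 0 0 7.5; 28 0 0 15; 42 1 0 22.5; 56 1 0 30; 70 1 0 37.5"
}}

```text
clock: 23.05
tool_pos: [0.4367, -0.1108, 0.2379]
eef_rot: [[-0.898, -0.44, -0.002], [-0.44, 0.898, 0.001], [0.001, 0.002, -1.0]]
ft_force: [-0.2, 0.5, -2.7]
finger_gap: 0.0144
```

```bash
python3 -c "
from h import *
go(*pour(10,dz=60),-25.4)"
```

```text
t 23.05 pos [ 0.4367 -0.1108  0.2379] hd 26.1 tilt -1.0 f [-0.2  0.5 -2.7] gap 14.4 | shift [ 82.5 -61.6  21. ] turn 51.5
```

>>> {"fn": "play_rows", "kwargs": {
  "commands": "12 -9 0 7.5; 25 -18 0 15; 38 -28 0 22.5; 50 -38 0 30; 60 -46 0 36"
}}

```text
clock: 23.68
tool_pos: [0.4034, -0.1785, 0.2379]
eef_rot: [[-0.985, 0.172, -0.002], [0.172, 0.985, 0.002], [0.002, 0.001, -1.0]]
ft_force: [0.2, 0.3, -3.8]
finger_gap: 0.0143
```

```bash
python3 -c "
from h import *
go(*pour(10,dz=60),-25.4)"
```

```text
t 23.68 pos [ 0.4034 -0.1785  0.2379] hd 350.1 tilt -1.0 f [ 0.2  0.3 -3.8] gap 14.3 | shift [  9.4 -25.9  21. ] turn 15.5
```

>>> {"fn": "play_rows", "kwargs": {
  "commands": "3 -9 2 6; 6 -17 6 11; 9 -23 12 14.5; 9.4 -26 17 15.5; 9.4 -26 21 15.5"
}}

```text
clock: 24.3
tool_pos: [0.3905, -0.2023, 0.2171]
eef_rot: [[-0.906, 0.424, -0.001], [0.424, 0.906, 0.001], [0.001, 0.001, -1.0]]
ft_force: [-0.6, 0.4, -2.3]
finger_gap: 0.0143
```

```bash
python3 pic.py top t2; python3 pic.py side s7; python3 - <<'E'
from h import *
go(*pour(10,dz=0),-25.4)
p=state()["tool_pos"]
a=cv2.imread("pics/t2.png");b=cv2.imread("pics/s7.png")
c=vision.get_calibration("top");cs=vision.get_calibration("side")
for n,cam in(("top",c),("side",cs)): print(n,[proj(cam,sp(p,HS,10,q)).round(1).tolist() for q in[(0,0,12),(31,-25,0),(31,25,0),(-31,0,24)]])
A=cv2.resize(a[190:270,350:450],None,fx=5,fy=5,interpolation=2);B=cv2.resize(b[190:310,290:415],None,fx=2.4,fy=3.33,interpolation=2)
cv2.imwrite("pics/both.png",np.hstack([A,cv2.resize(B,(300,400))]))
E
```

```text
t 24.4 pos [ 0.3905 -0.2021  0.2171] hd 334.9 tilt -1.0 f [-0.6  0.7 -2.8] gap 14.1 | shift [ 0.6 -0.7 60.2] turn 0.3
top [[408.2, 243.7], [424.6, 235.6], [403.5, 225.5], [402.2, 257.0]]
side [[351.8, 251.1], [366.4, 263.2], [368.1, 246.8], [336.2, 247.3]]
```

View pics/both.png

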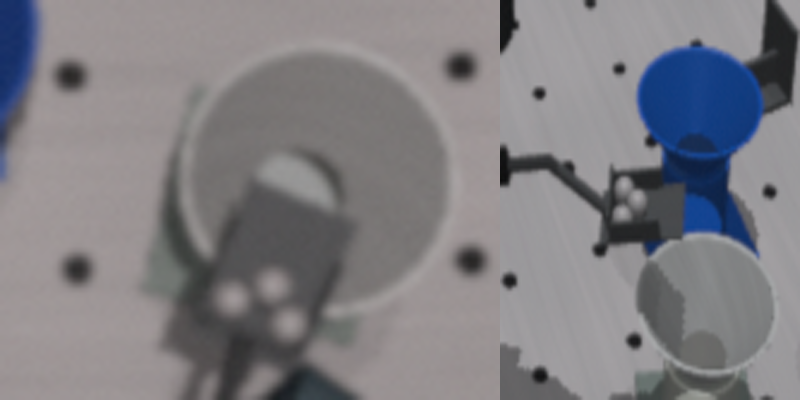

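Both views show three balls against the scoop's back wall (top crop (232,298), (272,285), (290,323)), with the tray over the funnel's near rim. I'll lower it onto the rim.

>>> {"fn": "play_rows", "kwargs": {
  "commands": "0 0 10 0; 0 0 24 0; 0 0 38 0; 0 0 50 0; 0 0 56 0"
}}

```text
clock: 25.02
tool_pos: [0.3903, -0.2022, 0.1606]
eef_rot: [[-0.906, 0.424, -0.001], [0.424, 0.906, 0.001], [0.002, 0.0, -1.0]]
ft_force: [-0.1, 0.1, -2.8]
finger_gap: 0.0142
```

>>> {"fn": "play_rows", "kwargs": {
  "commands": "0 0 2 0; 0 0 4 0; 0 0 5 0; 0 0 5 0; 0 0 5 0"
}}

```text
clock: 25.65
tool_pos: [0.391, -0.2027, 0.157]
eef_rot: [[-0.906, 0.424, 0.0], [0.424, 0.906, -0.0], [-0.0, 0.0, -1.0]]
ft_force: [-0.5, -0.6, -2.7]
finger_gap: 0.0143
```

>>> {"fn": "play_rows", "kwargs": {
  "commands": "0 0 1 0; 0 0 2 0; 0 0 3 0; 0 0 4 0; 0 0 4 0"
}}

```text
clock: 26.28
tool_pos: [0.3907, -0.2025, 0.1535]
eef_rot: [[-0.906, 0.424, 0.0], [0.424, 0.906, -0.0], [-0.0, -0.0, -1.0]]
ft_force: [-5.9, 4.0, 7.6]
finger_gap: 0.0144
```

>>> {"fn": "play_rows", "kwargs": {
  "commands": "0 0 0 0; 0 0 0 0; 0 0 0 0; 0 0 0 0; 0 0 0 0",
  "grip_force": 25
}}

```text
clock: 26.9
tool_pos: [0.3907, -0.2025, 0.1535]
eef_rot: [[-0.906, 0.424, 0.0], [0.424, 0.906, -0.0], [-0.0, -0.0, -1.0]]
ft_force: [-6.3, 3.0, 7.6]
finger_gap: 0.014
```

>>> {"fn": "play_rows", "kwargs": {
  "commands": "0 0 0 0; -2 0 -7 0; -4 0 -14 0; -6 0 -21 0; -8 0 -28 0",
  "grip_force": 20
}}

```text
clock: 27.52
tool_pos: [0.3983, -0.2061, 0.1811]
eef_rot: [[-0.906, 0.424, 0.0], [0.424, 0.906, 0.0], [0.0, 0.0, -1.0]]
ft_force: [0.6, 0.5, -3.1]
finger_gap: 0.0144
```

>>> {"fn": "play_rows", "kwargs": {
  "commands": "-4 0 -8 0; -8 0 -16 0; -13 0 -24 0; -18 0 -32 0; -24 0 -40 0"
}}

```text
clock: 28.15
tool_pos: [0.4202, -0.2163, 0.2213]
eef_rot: [[-0.906, 0.424, 0.0], [0.424, 0.906, 0.0], [-0.0, 0.0, -1.0]]
ft_force: [1.0, -1.0, -2.4]
finger_gap: 0.0143
```

```bash
python3 pic.py side s8;python3 pic.py top t3; cat > balls.py <<'E'
import sys; from h import *
# bright ball blobs in side picture, near funnel/tray
im=cv2.imread(f"pics/{sys.argv[1]}.png").max(2); x0,x1,y0,y1=map(int,sys.argv[2:6])
m=np.zeros_like(im); m[y0:y1,x0:x1]=im[y0:y1,x0:x1]>int(sys.argv[6])
n,l,s,cc=cv2.connectedComponentsWithStats(m)
print([(s[i].tolist(),cc[i].round(1).tolist()) for i in range(1,n) if s[i,4]>3])
E
python3 - <<'E'
from h import *
go(*pour(-20),-25.4)
b=cv2.imread("pics/s8.png").max(2)
p=state()["tool_pos"]; cs=vision.get_calibration("side")
for a in(10,0,-10,-20): print(a,[proj(cs,sp(p,HS,a,q)).round(1).tolist() for q in[(31,-25,0),(31,25,0),(-31,-22,24),(-20,0,12)]])
print(b[222:280:3,320:400:2])
E
```

```text
t 28.25 pos [ 0.4211 -0.217   0.2219] hd 334.9 tilt -1.0 f [ 0.5  0.1 -2.2] gap 14.3 | shift [ 1.6 -1.5 -4.9] turn 0.3
10 [[383.3, 262.8], [384.4, 246.4], [351.8, 254.1], [358.7, 251.0]]
0 [[378.9, 273.7], [380.2, 257.2], [349.8, 261.4], [355.8, 258.8]]
-10 [[372.2, 283.4], [373.7, 266.9], [346.2, 268.1], [351.1, 265.9]]
-20 [[363.4, 291.7], [365.1, 275.2], [341.1, 274.0], [344.8, 272.0]]
[[158 158 159 158 157 158 158 156 154 156 156 157 155 154 154 123 123 125
  125 126 128 129 130 131 132 136 135 135 132 130 131 130 129 128 128 126
  126 125 124 150]
 [157 157 157 158 157 157 158 157 155 154 156 156 158 154 158 141 121 123
  126 125 127 128 130 131 132 135 135 134 132 130 130 129 128 127 126 125
  124 124 125 157]
 [157 157 156 158 158 156 157 158 157 155 154 155 156 159 154 139 148 120
  122 123 125 128 129 130 132 136 135 132 130 130 129 127 127 125 124 124
  122 123 156 157]
 [156 156 157 157 158 159 157 157 157 157 155 155 155 156 158 114  51 112
  141 125 124 126 128 101  85  84  84  90 104 125 128 126 124 123 122 121
  139 159 156 156]
 [156 154 154 155 158 158 159 156 156 15
[... 1932 characters left out ...]
 131 131 132
  135 145 161 154]
 [158 158 158 158 157 157 157 158 160 154 148 147 150 150 146 108  94  98
  120 131 132 131 131 131 131 132 136 138 139 135 132 133 134 132 131 132
  132 132 131 150]
 [156 160 159 158 159 157 157 158 159 160 159 148 149 150 116  89  90  89
   97 105 125 132 130 131 132 132 134 137 139 138 133 131 133 133 132 130
  131 133 131 130]
 [158 157 161 159 158 160 157 157 158 160 161 161 157 144  99  87  86  89
   89  96  98 122 132 131 132 132 133 136 137 138 136 131 130 132 132 129
  130 130 132 129]
 [157 159 158 161 159 158 160 157 158 160 160 161 162 157 117  86  86  86
   89  89  92  98 100 122 131 134 134 135 135 135 136 133 131 131 132 131
  129 129 132 129]]
```

>>> {"fn": "play_rows", "kwargs": {
  "commands": "0 0 -35 0; 0 0 -35 0; 0 0 -35 0; 0 0 -10 0; 0 0 -10 0"
}}

```text
clock: 28.88
tool_pos: [0.4178, -0.2148, 0.2279]
eef_rot: [[-0.906, 0.424, -0.005], [0.424, 0.906, 0.004], [0.006, 0.001, -1.0]]
ft_force: [-0.9, 0.7, -3.1]
finger_gap: 0.0141
```

```bash
cat > look.py <<'E'
import sys; from h import *
n=sys.argv[1]; im=vision.snapshot("side"); cv2.imwrite(f"pics/{n}.png",im); im=im.max(2)
go(*pour(-20),-25.4)
p=state()["tool_pos"]; cs=vision.get_calibration("side")
for a in(10,0,-10,-20,-30,-40): print(a,[proj(cs,sp(p,HS,a,q)).round(1).tolist() for q in[(31,-25,0),(31,25,0),(-31,-22,24),(-20,0,12)]])
# dark steel mask near tray: extent of pixels <100 below/right of the handle
m=(im<100); 
for r in range(225,320,5): print(r,"".join("#" if im[r,c]<60 else "+" if im[r,c]<100 else "o" if im[r,c]>138 else "." for c in range(315,410)))
E
python3 look.py s9
```

```text
t 28.93 pos [ 0.4184 -0.2152  0.2292] hd 334.9 tilt -1.0 f [ 0.6 -0.2 -2. ] gap 14.2 | shift [-1.6 -1.9  2.4] turn 0.3
10 [[382.0, 260.0], [383.2, 243.6], [350.4, 251.2], [357.4, 248.1]]
0 [[377.7, 270.9], [379.0, 254.5], [348.4, 258.6], [354.4, 256.1]]
-10 [[371.0, 280.7], [372.5, 264.3], [344.8, 265.3], [349.7, 263.2]]
-20 [[362.2, 289.1], [363.9, 272.6], [339.7, 271.2], [343.5, 269.3]]
-30 [[351.6, 295.9], [353.7, 279.5], [333.3, 276.2], [335.9, 274.3]]
-40 [[339.6, 301.0], [342.0, 284.7], [325.8, 280.1], [327.2, 278.2]]
225 oooooooooooooooooooooooooooooooooooo..............................................ooooooooooooo
230 oooooooooooooooooooooooooooooooooooo.+.o......................................ooooooooooooooooo
235 ############++.oooooooooooooooooooooooooooo.+++.........++++++++....ooo...ooooooooooooooooooooo
240 .#####.oooooo.+###++++.oooooooooooo+##+....+##############+++++++++++..oooooooooooooooooooooooo
245 ooooooooooooooooooooo.+####+++...+++#++......oooo.++++++++++++++++++++.oooooooooooooo....oooooo
250 ooooooooooooooooooooooooooo...++##+#+..oooo..+++++++++++++++++++++
[... 629 characters left out ...]

285 ooooooooooooooooooooooooooooooooooo.+++++++++++++++++........+++.........................oooooo
290 oooooooooooooooooooooooooooo..+++.oooo..++++++++++++...................................oooooooo
295 oooooooooooooooooooooooooooooooooooooooooooo.+++++................................ooooooooooooo
300 ooooooooooooooooooooooooooooooooooooooooooo........ooooo..............ooooooooooooooooooooooooo
305 ..............ooooooooooooooooo.........+++++++++...++++++++++++++++++..++++++.oooooooooooooooo
310 ............++++......oooooooooo..+++++++++++++..oooooooooooooooo..+++++++++++++...+####+.ooooo
315 .+........++++++++++++..........++++++++++++.oooooooooooooooooooooooo..+++++++++++.....oooooooo
```

>>> {"fn": "play_rows", "kwargs": {
  "commands": "0 0 0 0; 0 0 0 0; 0 0 0 0; 0 0 -20 0; 0 0 -20 0",
  "jaw": 255,
  "grip_force": 20
}}

```text
clock: 29.55
tool_pos: [0.4209, -0.2169, 0.2523]
eef_rot: [[-0.906, 0.424, 0.003], [0.424, 0.906, -0.002], [-0.004, -0.0, -1.0]]
ft_force: [0.8, -0.3, -1.9]
finger_gap: 0.0142
```

```bash
python3 look.py s10 | grep -v oooooooooooooooooooooooooooooooooooooooooooo
```

```text
t 29.6 pos [ 0.4204 -0.2166  0.2514] hd 334.9 tilt -1.0 f [-0.7 -1.2 -3. ] gap 14.0 | shift [ 0.9 -1.5 24.6] turn 0.3
10 [[384.1, 252.2], [385.3, 235.9], [352.1, 243.3], [359.1, 240.4]]
0 [[379.7, 263.4], [381.0, 247.1], [350.1, 250.9], [356.1, 248.5]]
-10 [[372.9, 273.5], [374.3, 257.1], [346.4, 257.8], [351.3, 255.8]]
-20 [[363.9, 282.1], [365.6, 265.7], [341.2, 263.9], [345.0, 262.1]]
-30 [[353.2, 289.1], [355.2, 272.7], [334.7, 269.0], [337.3, 267.3]]
-40 [[341.1, 294.4], [343.4, 278.1], [327.0, 273.0], [328.5, 271.2]]
225 ++++++++++##++..oooooooooooooooooooo..............................................ooooooooooooo
230 ooooooooooooo.+####+++..oooooooooooo.++##+++++#############+..................ooooooooooooooooo
235 ooooooooooooooooooooo.++###++++.ooo..++++......oo...++++++++++++++++++....ooooooooooooooooooooo
240 .#####.oooooooooooooooooooooo.++###+++##+..o........+++++++++++++++++..oooooooooooooooooooooooo
245 ooooooooooooooooooooooooooooooooo.++###++++++##############+++++++++++.oooooooooooooo....oooooo
250 ooooooooooooooooooooooooooo..oooo.+++#################+++++++++++++
[... 528 characters left out ...]

280 oooooooooooooooooooooooooooooooooo.++++++++++++++........................................oooooo
285 ooooooooooooooooooooooooooooooooooo.+++++++++++++++++..........++++......................oooooo
290 oooooooooooooooooooooooooooo..+++.oooo..+++++++++++++...........++++...................oooooooo
300 ooooooooooooooooooooooooooooooooooooooooooo........ooooo..............ooooooooooooooooooooooooo
305 ..............ooooooooooooooooo.........+++++++++...++++++++++++++++++..++++++.oooooooooooooooo
310 .............+++..+...oooooooooo...++++++++++++..ooooooooooooooo...++++++++++++++..+####+.ooooo
315 .+.......++++++++++++.........oo.+++++++++++.oooooooooooooooooooooooo..++++++++++++....oooooooo
```

>>> {"fn": "play_rows", "kwargs": {
  "commands": "-5 0 0 0; -12 0 0 0; -18 0 1 0; -24 0 2 0; -25 0 2 0"
}}

```text
clock: 30.22
tool_pos: [0.4428, -0.227, 0.2485]
eef_rot: [[-0.906, 0.424, -0.0], [0.424, 0.906, 0.0], [0.0, 0.0, -1.0]]
ft_force: [-1.1, 0.2, -2.0]
finger_gap: 0.014
```

>>> {"fn": "play_rows", "kwargs": {
  "commands": "0 0 0 0; 0 0 0 0; 0 0 0 0; 0 0 0 0; 0 0 0 0",
  "jaw": 214
}}

```text
clock: 30.85
tool_pos: [0.4424, -0.2268, 0.2488]
eef_rot: [[-0.906, 0.424, 0.0], [0.424, 0.906, 0.0], [-0.0, 0.0, -1.0]]
ft_force: [0.1, 0.3, -2.5]
finger_gap: 0.0142
```

>>> {"fn": "play_rows", "kwargs": {
  "commands": "0 0 0 0; 0 0 0 0; 0 0 0 0; 0 0 0 0; 0 0 0 0",
  "jaw": 211
}}

```text
clock: 31.48
tool_pos: [0.4425, -0.2268, 0.2488]
eef_rot: [[-0.906, 0.424, 0.0], [0.424, 0.906, 0.0], [0.0, 0.0, -1.0]]
ft_force: [-0.5, 0.9, -2.6]
finger_gap: 0.0154
```

```bash
python3 look.py s11 | grep -v oooooooooooooooooooooooooooooooooooooooooooo; python3 -c "
from h import *; print(state()['torque'])"
```

```text
t 31.52 pos [ 0.4425 -0.2268  0.2488] hd 334.9 tilt -1.0 f [ 0.6 -1.4 -2.8] gap 15.1 | shift [25.1 -1.7 22. ] turn 0.3
10 [[396.1, 253.9], [396.9, 237.5], [364.1, 245.0], [370.9, 242.1]]
0 [[391.5, 265.2], [392.4, 248.7], [362.0, 252.6], [367.8, 250.2]]
-10 [[384.5, 275.2], [385.6, 258.7], [358.2, 259.5], [362.8, 257.5]]
-20 [[375.3, 283.7], [376.7, 267.3], [352.8, 265.6], [356.4, 263.7]]
-30 [[364.4, 290.7], [366.1, 274.3], [346.2, 270.6], [348.5, 268.9]]
-40 [[352.1, 296.0], [354.2, 279.6], [338.5, 274.7], [339.7, 272.8]]
225 ######.ooooooooooooooooooooooooooooo..............................................ooooooooooooo
230 #####################++####+++..oooo.+.o.........+....+...+.........+++.......ooooooooooooooooo
235 #####++oooooooooooooooooooooo.++###++++.ooo.+++.++++.ooooo.+###########+.........oooooooooooooo
240 .#####.oooooooooooooooooooooooooooooo..+###+++++++##+++++..oooo..++++++++++++++++oooooooooooooo
245 ooooooooooooooooooooooooooooooooooooooooo.+++#####+...oo...+++##+++++++++++++++++oooo....oooooo
250 ooooooooooooooooooooooooooo..ooooooo.+++++++++++##################
[... 567 characters left out ...]
o..+++........++..........................++++..........oooooo
285 ooooooooooooooooooooooooooooooooooo.....++++.+++++++...........++++++++++++++++..........oooooo
290 oooooooooooooooooooooooooooo..+++.oooo.......+++++++++..........+++++++++++++++........oooooooo
300 .......oooooooooooooooooooooooooooooooooooo........ooooo...............oooooooooooooooooooooooo
305 .......................oooooooo.........+++++++++...++++++++++++++++++..++++++.oooooooooooooooo
310 ..............+.......+++++++...++.++++++++++++..ooooooooooooooo...+++++++++++++...+####+.ooooo
315 ..............++++++++++++++++++++++++++++++.oooooooooooooooooooooooo..+++++++++++.....oooooooo
[ 0.17789319  0.28480502 -0.01545477]
```

>>> {"fn": "play_rows", "kwargs": {
  "commands": "0 0 -25 0; 0 0 -25 0; 0 0 -5 0; 0 0 -5 0; 0 0 -5 0"
}}

```text
clock: 32.15
tool_pos: [0.4423, -0.2266, 0.2536]
eef_rot: [[-0.906, 0.424, -0.001], [0.424, 0.906, 0.001], [0.001, 0.0, -1.0]]
ft_force: [0.1, 0.2, -2.4]
finger_gap: 0.0149
```

```bash
python3 look.py s12 | grep -v oooooooooooooooooooooooooooooooooooooooooooo; python3 -c "
from h import *; print(state()['torque'])"
```

```text
t 32.2 pos [ 0.4426 -0.2268  0.254 ] hd 334.9 tilt -1.0 f [ 0.9  0.1 -2.2] gap 15.4 | shift [25.2 -1.6 27.2] turn 0.3
10 [[396.4, 252.0], [397.2, 235.7], [364.3, 243.1], [371.2, 240.2]]
0 [[391.8, 263.3], [392.7, 246.9], [362.2, 250.7], [368.0, 248.3]]
-10 [[384.7, 273.4], [385.8, 256.9], [358.3, 257.7], [363.0, 255.7]]
-20 [[375.5, 282.0], [376.9, 265.6], [353.0, 263.8], [356.5, 262.0]]
-30 [[364.6, 289.0], [366.3, 272.6], [346.3, 268.9], [348.7, 267.2]]
-40 [[352.3, 294.4], [354.3, 278.0], [338.6, 272.9], [339.8, 271.1]]
225 ######+.....+++++++++++++..ooooooooo..............................................ooooooooooooo
230 #######+....oooooooooooo.+####+++..o.+.o.........+++++++++++++########+.......ooooooooooooooooo
235 oooooooooooooooooooooooooooooooo.+####+++...+++.++++..ooo...+++########+++++++++.oooooooooooooo
240 .#####.ooooooooooooooooooooooooooooooooo.+####+++###++..........+++++++++++++++++oooooooooooooo
245 ooooooooooooooooooooooooooooooooooooooooo.++++#+##++++++++++###########++++++++++oooo....oooooo
250 ooooooooooooooooooooooooooo..ooooooo.+++++++++++###################
[... 563 characters left out ...]
oooo..+++........+++......................+.+++++..........oooooo
285 ooooooooooooooooooooooooooooooooooo.....++++.+++++++..........++++++++++++++++...........oooooo
290 oooooooooooooooooooooooooooo..+++.oooo.......+++++++++..........+++++++++++++++........oooooooo
300 .......oooooooooooooooooooooooooooooooooooo........ooooo...............oooooooooooooooooooooooo
305 .......................oooooooo.........+++++++++...++++++++++++++++++..++++++.oooooooooooooooo
310 .............++.+.....+++++++...++.++++++++++++..ooooooooooooooo...+++++++++++++...+####+.ooooo
315 ...........+..++++++++++++++++++++++++++++++.ooooooooooooooooooooooooo.+++++++++++.....oooooooo
[0.14458761 0.25419022 0.00870715]
```

>>> {"fn": "play_rows", "kwargs": {
  "commands": "0 0 0 0; 0 0 0 0; 0 0 0 0; 0 0 0 0; 0 0 0 0",
  "jaw": 210
}}

```text
clock: 32.83
tool_pos: [0.4425, -0.2268, 0.2538]
eef_rot: [[-0.906, 0.424, 0.0], [0.424, 0.906, 0.0], [-0.0, 0.0, -1.0]]
ft_force: [-0.1, -0.7, -2.5]
finger_gap: 0.015
```

```bash
python3 look.py s13 | grep -v oooooooooooooooooooooooooooooooooooooooooooo |head -15; python3 -c "
from h import *; print(state()['torque'])"
```

```text
t 32.88 pos [ 0.4425 -0.2268  0.2538] hd 334.9 tilt -1.0 f [-0.4 -0.3 -2.5] gap 15.0 | shift [25.1 -1.7 27. ] turn 0.3
10 [[396.4, 252.1], [397.1, 235.7], [364.3, 243.2], [371.1, 240.2]]
0 [[391.7, 263.4], [392.6, 247.0], [362.1, 250.8], [367.9, 248.4]]
-10 [[384.7, 273.5], [385.8, 257.0], [358.3, 257.7], [363.0, 255.7]]
-20 [[375.5, 282.1], [376.9, 265.6], [352.9, 263.8], [356.5, 262.0]]
-30 [[364.6, 289.1], [366.3, 272.7], [346.3, 269.0], [348.6, 267.2]]
-40 [[352.3, 294.4], [354.3, 278.1], [338.5, 273.0], [339.7, 271.2]]
225 ######++...+++++++++++++++.ooooooooo..............................................ooooooooooooo
230 #######+...ooooooooooooo.++###+++..o.+.o.........++++++++++++##########.......ooooooooooooooooo
235 oooooooooooooooooooooooooooooooo.++###+++...+++.++++..oo......+########++++++++++oooooooooooooo
240 .#####.ooooooooooooooooooooooooooooooooo.+####++++##+...........+++++++++++++++++oooooooooooooo
245 ooooooooooooooooooooooooooooooooooooooooo.++++#+##+++++++++############++++++++++oooo....oooooo
250 ooooooooooooooooooooooooooo..ooooooo.+++++++++++########################+++++++++oooooooooooooo
255 oooooooooooooooooooooooooooooo.oo.++++++++..oooooooooooooooooooooo.+++...........oooooooooooooo
260 oooooooooooooooooooooooooooooooo..++++++++++.oooooooooooooooooooooo................oooooooooooo
[ 0.2012009   0.26040088 -0.01981361]
```

>>> {"fn": "play_rows", "kwargs": {
  "commands": "0 0 0 0; 0 0 0 0; 0 0 0 0; 0 0 0 0; 0 0 0 0",
  "jaw": 209
}}

```text
clock: 33.5
tool_pos: [0.4425, -0.2268, 0.2538]
eef_rot: [[-0.906, 0.424, 0.0], [0.424, 0.906, 0.0], [0.0, 0.0, -1.0]]
ft_force: [-0.3, -0.2, -1.8]
finger_gap: 0.0157
```

```bash
python3 look.py s14 | grep -v oooooooooooooooooooooooooooooooooooooooooooo |head -15; python3 -c "
from h import *; print(state()['torque'])"
```

```text
t 33.55 pos [ 0.4425 -0.2268  0.2538] hd 334.9 tilt -1.0 f [-1.3 -0.6 -1.3] gap 15.3 | shift [25.1 -1.7 27. ] turn 0.3
10 [[396.4, 252.1], [397.1, 235.7], [364.3, 243.2], [371.1, 240.2]]
0 [[391.7, 263.4], [392.6, 247.0], [362.1, 250.8], [367.9, 248.4]]
-10 [[384.7, 273.4], [385.8, 257.0], [358.3, 257.7], [363.0, 255.7]]
-20 [[375.5, 282.1], [376.9, 265.6], [352.9, 263.8], [356.5, 262.0]]
-30 [[364.6, 289.1], [366.3, 272.7], [346.3, 268.9], [348.6, 267.2]]
-40 [[352.3, 294.4], [354.3, 278.1], [338.5, 273.0], [339.7, 271.2]]
225 ######+.....+++++++++++++..ooooooooo..............................................ooooooooooooo
230 #######+.....ooooooooooo.+####+++..o.+.o.........+++++++++++++++######+.......ooooooooooooooooo
235 oooooooooooooooooooooooooooooooo.+####+++...+++.++++..ooo..++++########++++++++++oooooooooooooo
240 .#####.ooooooooooooooooooooooooooooooooo.+####+++###++..........+++++++++++++++++oooooooooooooo
245 ooooooooooooooooooooooooooooooooooooooooo.++++#+##++++++++++###########++++++++++oooo....oooooo
250 ooooooooooooooooooooooooooo..ooooooo.+++++++++++########################+++++++++oooooooooooooo
255 oooooooooooooooooooooooooooooo.oo.++++++++..oooooooooooooooooooooo.+++...........oooooooooooooo
260 ooooooooooooooooooooooooooooooooo.++++++++++.oooooooooooooooooooooo................oooooooooooo
[ 0.0839959   0.24260665 -0.01574797]
```

>>> {"fn": "play_rows", "kwargs": {
  "commands": "0 0 -30 0; 0 0 -30 0; 0 0 -3 0; 0 0 -3 0; 0 0 -3 0"
}}

```text
clock: 34.17
tool_pos: [0.4422, -0.2266, 0.2566]
eef_rot: [[-0.906, 0.424, -0.001], [0.424, 0.906, 0.001], [0.001, 0.0, -1.0]]
ft_force: [-0.1, -0.4, -2.5]
finger_gap: 0.0156
```

```bash
python3 look.py s15 | grep -v oooooooooooooooooooooooooooooooooooooooooooo |head -19; python3 -c "
from h import *; print(state()['torque'])"
```

```text
t 34.23 pos [ 0.4425 -0.2268  0.2571] hd 334.9 tilt -1.0 f [-0.8  0.  -2.1] gap 15.5 | shift [25.1 -1.7 30.3] turn 0.3
10 [[396.6, 250.9], [397.3, 234.5], [364.4, 242.0], [371.2, 239.0]]
0 [[391.9, 262.2], [392.8, 245.8], [362.2, 249.6], [368.0, 247.2]]
-10 [[384.8, 272.3], [385.9, 255.9], [358.4, 256.6], [363.1, 254.6]]
-20 [[375.6, 281.0], [377.0, 264.5], [353.0, 262.7], [356.6, 260.9]]
-30 [[364.7, 288.0], [366.4, 271.6], [346.4, 267.8], [348.7, 266.1]]
-40 [[352.3, 293.4], [354.4, 277.0], [338.6, 271.9], [339.8, 270.1]]
225 ++.ooooooooooooooooooooooooooooooooo..............................................ooooooooooooo
230 ######.ooooooooooooooooooooooooooooo.+.o......................................ooooooooooooooooo
235 ####+++########++++..oooooooooooooooooooooo.+++.........++++++++....ooo...ooooooooooooooooooooo
240 .#####.ooooooooooo.+####.ooooooooooooooooo.++++++++++++++++++++++++++..oooooooooooooooooooooooo
245 ooooooooooooooooooooo.+###+.ooooooooooooo.++++++++++++++++++++++++++++.oooooooooooooo....oooooo
250 oooooooooooooooooooooooo.+###+.oooo.++++++++++..oooooooooooo...++++++++......oooooooooooooooooo
255 oooooooooooooooooooooooooo..+###+####+##############+++.oooooooooo.+++...........oooooooooooooo
260 oooooooooooooooooooooooooooo.#######++++++++++++++###+..ooooooooooo................oooooooooooo
265 ooooooooooooo.+####.ooooooo.+++++#####++++++++++++++++++++++++..o..........ooooo..ooooooooooooo
270 ooooooooooooooooooooooooooooo...++##################++.............................oooooooooooo
275 oooooooooooooooooooooooooooooooo.+++++++++++++++#####++####+..oo.......................oooooooo
280 ooooooooooooooooooooooooooooooo..+++++++++++++++++++++...................................oooooo
[0.05373351 0.11020431 0.04044855]
```

>>> {"fn": "play_rows", "kwargs": {
  "commands": "0 0 0 0; 0 0 0 0; 10 0 -5 0; 25 0 -20 0; 45 0 -40 0",
  "jaw": 255,
  "grip_force": 100
}}

```text
clock: 34.85
tool_pos: [0.4005, -0.207, 0.2979]
eef_rot: [[-0.906, 0.424, -0.0], [0.424, 0.906, 0.0], [0.0, 0.0, -1.0]]
ft_force: [0.3, 0.6, -2.1]
finger_gap: 0.0144
```

>>> {"fn": "play_rows", "kwargs": {
  "commands": "15 0 0 0; 30 5 0 0; 45 15 0 0; 50 30 0 0; 50 45 0 0"
}}

```text
clock: 35.48
tool_pos: [0.3755, -0.1443, 0.2965]
eef_rot: [[-0.906, 0.424, -0.0], [0.424, 0.906, 0.001], [0.0, 0.001, -1.0]]
ft_force: [-0.6, 0.1, -1.8]
finger_gap: 0.0144
```

```bash
python3 - <<'E'
from h import *
go(.47,-.1,.25,93.5); print(state()["torque"])
a=vision.snapshot("top");b=vision.snapshot("side");cv2.imwrite("pics/t4.png",a);cv2.imwrite("pics/s16.png",b)
a0=cv2.imread("pics/top0.png").max(2);b0=cv2.imread("pics/side0.png").max(2);a=a.max(2);b=b.max(2)
print("top throat before/after rows 215-245 cols 395-430"); print(a0[214:246:3,394:430:2]);print(a[214:246:3,394:430:2])
ct=vision.get_calibration("top");cs=vision.get_calibration("side")
print(proj(ct,[*F[:2],.015]),proj(cs,[*F[:2],.015]))
print(b0[300:336:3,355:395:2]);print(b[300:336:3,355:395:2])
d=cv2.absdiff(a,a0); m=(d>25).astype(np.uint8); n,l,s,cc=cv2.connectedComponentsWithStats(m); print("top diff",[(s[i].tolist()) for i in range(1,n) if s[i,4]>6])
E
```

```text
t 35.48 pos [ 0.3755 -0.1443  0.2965] hd 334.9 tilt -1.0 f [-0.6  0.1 -1.8] gap 14.4 | shift [-66.8  80.2  46.6] turn -118.6
[ 0.04556525  0.12236259 -0.00575927]
top throat before/after rows 215-245 cols 395-430
[[108 109 110 109 111 111 112 113 114 115 113 113 115 115 116 114 114 112]
 [112 112 112 112 113 115 113 114 114 116 117 115 114 112 115 115 115 114]
 [109 111 111 110 110 118 119 107  94  94 107 115 116 116 115 114 114 115]
 [107 109 109 111 127 138 141 141 135 112  78  86 109 115 114 116 115 113]
 [109 109 112 117 138 143 141 143 142 141 125  81  93 112 114 114 115 116]
 [110 108 112 120 139 142 143 142 142 141 140 114  90 109 112 113 113 113]
 [110 110 111 115 134 142 143 142 142 141 140 130 110 115 114 113 113 115]
 [111 111 110 112 117 125 134 141 142 140 136 124 114 114 114 114 115 113]
 [110 111 112 109 110 112 112 117 122 117 115 112 113 113 113 115 113 113]
 [120 113 111 111 111 113 114 113 112 112 111 114 110 113 114 114 114 115]
 [131 132 113 112 113 113 114 114 114 113 112 112 114 112 112 113 114 114]]
[[114 115 114 116 117 117 118 116 117 119 120 119 122 121 121
[... 2478 characters left out ...]
 114 137 138 138 137 116  73  74
   75  75]
 [ 67  67  71  95 131 137 135  84  83  84 104 137 138 137 119  78  68  73
   75  75]
 [ 67  66  66  68  78  92 119 130 123 127 135 134 117  90  74  67  66  73
   74  74]
 [ 67  66  65  64  65  67  69  71  74  76  74  72  68  68  66  66  67  74
   74  74]
 [ 68  65  66  66  65  65  65  66  66  66  65  65  66  66  66  66  74  74
   74  73]]
top diff [[166, 249, 275, 231, 22959], [257, 269, 89, 24, 1043], [406, 321, 4, 4, 13], [430, 328, 8, 15, 66], [49, 359, 161, 89, 5846], [407, 361, 6, 5, 25], [327, 363, 4, 4, 14], [367, 363, 4, 4, 11], [328, 405, 4, 4, 14], [369, 404, 4, 4, 12], [0, 420, 37, 31, 851], [261, 428, 73, 52, 2321], [207, 450, 3, 3, 8]]
```

```bash
python3 -c "
from h import *
go(.40,-.13,.2,70)"
```

```text
t 35.58 pos [ 0.376  -0.1441  0.2966] hd 335.1 tilt -1.0 f [-1.   0.2 -2.4] gap 14.6 | shift [-15.8  22.8  96.6] turn -94.9
```

>>> {"fn": "play_rows", "kwargs": {
  "commands": "0 0 0 -10; 0 0 0 -20; 0 0 10 -30; 0 0 20 -40; 0 0 30 -50"
}}

```text
clock: 36.2
tool_pos: [0.3757, -0.1459, 0.2663]
eef_rot: [[-0.904, -0.427, -0.0], [-0.427, 0.904, -0.0], [0.0, -0.0, -1.0]]
ft_force: [-0.1, 0.5, -2.7]
finger_gap: 0.0142
```

>>> {"fn": "play_rows", "kwargs": {
  "commands": "0 0 10 -10; 0 0 30 -20; 0 0 50 -30; 0 0 70 -38; 0 0 85 -45"
}}

```text
clock: 36.83
tool_pos: [0.3755, -0.1458, 0.1808]
eef_rot: [[-0.339, -0.941, -0.001], [-0.941, 0.339, -0.0], [0.001, 0.001, -1.0]]
ft_force: [0.9, -0.8, -0.4]
finger_gap: 0.0145
```

```bash
python3 -c "
from h import *
go(.42,-.13,.145,70)"
```

```text
t 36.83 pos [ 0.3755 -0.1458  0.1808] hd 70.2 tilt -1.0 f [ 0.9 -0.8 -0.4] gap 14.5 | shift [-30.  -36.5  35.8] turn 0.2
```

>>> {"fn": "play_rows", "kwargs": {
  "commands": "-10 -12 10 0; -20 -24 20 0; -30 -36 28 0; -28 -36 36 0; -26 -36 42 0"
}}

```text
clock: 37.45
tool_pos: [0.4181, -0.1336, 0.1392]
eef_rot: [[-0.343, -0.939, -0.001], [-0.939, 0.343, 0.0], [0.0, 0.001, -1.0]]
ft_force: [0.3, 0.3, -1.4]
finger_gap: 0.0143
```

>>> {"fn": "play_rows", "kwargs": {
  "commands": "4 0 8 0; 9 0 17 0; 14 0 26 0; 18 0 36 0; 22 0 46 0"
}}

```text
clock: 38.08
tool_pos: [0.4116, -0.1562, 0.0945]
eef_rot: [[-0.344, -0.939, 0.002], [-0.939, 0.344, -0.003], [0.002, -0.003, -1.0]]
ft_force: [-2.2, -3.3, 6.6]
finger_gap: 0.0143
```

>>> {"fn": "play_rows", "kwargs": {
  "commands": "3 0 10 0; 6 0 20 0; 8 0 28 0; 8 0 34 0; 8 0 36 0"
}}

```text
clock: 38.7
tool_pos: [0.4091, -0.1632, 0.0583]
eef_rot: [[-0.345, -0.939, 0.003], [-0.939, 0.345, -0.001], [0.0, -0.003, -1.0]]
ft_force: [-0.6, -3.0, 3.7]
finger_gap: 0.0144
```

```bash
python3 -c "
from h import *
go(.42,-.13,.0534,70)"
```

```text
t 38.7 pos [ 0.4091 -0.1632  0.0583] hd 69.8 tilt -1.0 f [-0.6 -3.   3.7] gap 14.4 | shift [-34.9   1.2   4.9] turn -0.2
```

>>> {"fn": "play_rows", "kwargs": {
  "commands": "0 0 2 0; 0 0 4 0; 0 0 4.5 0; 0 0 4.5 0; 0 0 4.5 0"
}}

```text
clock: 39.33
tool_pos: [0.4091, -0.1627, 0.054]
eef_rot: [[-0.344, -0.939, 0.002], [-0.939, 0.344, -0.001], [0.0, -0.003, -1.0]]
ft_force: [-0.2, -2.9, 7.2]
finger_gap: 0.0145
```

>>> {"fn": "play_rows", "kwargs": {
  "commands": "0 0 0 0; 0 0 0 0; 0 0 0 0; 0 0 0 0; 0 0 0 0",
  "jaw": 190
}}

```text
clock: 39.95
tool_pos: [0.4079, -0.1618, 0.0532]
eef_rot: [[-0.344, -0.939, -0.0], [-0.939, 0.344, 0.0], [-0.0, 0.0, -1.0]]
ft_force: [0.9, 0.6, -0.3]
finger_gap: 0.0221
```

>>> {"fn": "play_rows", "kwargs": {
  "commands": "0 0 0 0; 0 0 0 0; 0 0 0 0; 0 0 0 0; 0 0 0 0",
  "jaw": 60
}}

```text
clock: 40.58
tool_pos: [0.408, -0.1619, 0.0533]
eef_rot: [[-0.344, -0.939, 0.0], [-0.939, 0.344, 0.0], [-0.0, -0.0, -1.0]]
ft_force: [-1.0, 0.2, 0.3]
finger_gap: 0.0652
```

>>> {"fn": "play_rows", "kwargs": {
  "commands": "0 0 -25 0; 0 0 -60 0; 0 0 -110 0; 0 0 -160 0; 0 0 -200 0"
}}

```text
clock: 41.2
tool_pos: [0.4082, -0.162, 0.2555]
eef_rot: [[-0.344, -0.939, 0.002], [-0.939, 0.344, -0.001], [0.0, -0.002, -1.0]]
ft_force: [0.7, 0.3, -0.7]
finger_gap: 0.0651
```

```bash
python3 pic.py wrist w3; python3 - <<'E'
from h import *
go(.42,-.13,.0534,70)
c=np.load("pics/w3.npy",allow_pickle=True).item(); im=cv2.imread("pics/w3.png").max(2)
m=(im<45).astype(np.uint8); n,l,s,cc=cv2.connectedComponentsWithStats(m)
for i in range(1,n):
    if 300<s[i,4]<6000:
        r=cv2.minAreaRect(np.argwhere(l==i)[:,::-1].astype(np.float32)); print(s[i],cc[i].round(),[onz(c,*q,.063).round(3).tolist() for q in cv2.boxPoints(r)])
# side compare
b=vision.snapshot("side");cv2.imwrite("pics/s17.png",b);b=b.max(2);cs=vision.get_calibration("side")
for q in [(-185,0,63),(-115,0,63),(-31,-23,24),(31,-25,0),(31,25,0)]: print(q,proj(cs,sp([.4091,-.1632,.052],69.8,0,q)).round(1))
for r in range(190,300,4): print(r,"".join("#" if b[r,c]<60 else "+" if b[r,c]<100 else "." for c in range(240,330)))
E
```

```text
t 41.25 pos [ 0.4102 -0.1632  0.2603] hd 69.9 tilt -1.0 f [ 1.9 -0.9  3.7] gap 65.4 | shift [-34.8   4.1 206.8] turn -0.1
[ 305  170   17   77 1187] [313. 207.] [[0.4, -0.203, 0.063], [0.387, -0.198, 0.063], [0.411, -0.133, 0.063], [0.425, -0.138, 0.063]]
[620 178  20 106 581] [628. 229.] [[0.143, -0.102, 0.063], [0.127, -0.096, 0.063], [0.137, 0.007, 0.063], [0.154, 0.0, 0.063]]
(-185, 0, 63) [283.  287.4]
(-115, 0, 63) [284.7 265.9]
(-31, -23, 24) [296.2 253.8]
(31, -25, 0) [298.  244.3]
(31, 25, 0) [279.1 244.1]
190 .......+########+++#########################################+......+#####............+###+
194 ........+######################++++++++++++#+++++.++#####################.................
198 .........+#################++++......................++#################+.................
202 ..................+#######+..............................+######+.........................
206 ...................+##++##+..............................+++####..........................
210 ....................###++##...............................++####..........................
214 .....
[... 1380 characters left out ...]
...................................
274 ..........................................#######+++#####.................................
278 .........................................+#######+........................................
282 .............+##++.......................+######++........................................
286 ...++++...++++++++.......................#######+.........................................
290 ....++++.............++++++..........+++########+...+.++++++..+++++++.....................
294 .....+++++...+.++......++++.+........++++#######+......++++++....++++.++.++...............
298 +++++++++++++++++++++++++++++.+.+...+++++++++++.+.......++++++++..++++....................
```

```bash
python3 - <<'E'
from h import *
from workcell import order
b=cv2.imread("pics/s17.png").max(2)
print("bottle\n",b[303:333:3,355:391:2]); s=state(); print(s["ft_force"].round(1),np.abs(s["qvel"]).max())
r=vision.snapshot("side").max(2)
print("canister\n",r[155:178:2,254:290:2])
print(order.close_job())
E
```

```text
bottle
 [[112 103  77  91  99  80  74  70  71  78  82  93  92  90  84  82 104 101]
 [ 75  70  75  79  82  95 120 110  98  88  80  79  83  90 102  96  80  78]
 [ 68  70  76  80 108 132 103  90 101 110 141 139 122  88  81  79  78  77]
 [ 68  72  83 122 118 134 140 131 128 137 140 139 140 139 114  80  78  76]
 [ 68  73  92  84  87  95 131 140 140 140 139 139 140 140 140 112  78  77]
 [ 67  75 102  81  82  88 133 139 137 138 140 139 140 140 139 135  79  76]
 [ 67  70 102 133 133 139 136  94  87  92 115 139 140 140 139 118  74  75]
 [ 67  68  73  96 133 140 136  85  84  84 105 139 139 140 121  79  69  74]
 [ 67  66  66  69  78  93 121 133 125 129 137 136 117  92  75  69  68  75]
 [ 67  67  66  66  67  68  70  72  76  76  75  73  69  67  67  67  68  75]]
[ 0.2 -0.6 -0.2] 0.09565316408990258
canister
 [[ 22  49 124  41  26  31  49  73  77  79  80  80  80  79  80  78  75  62]
 [ 20  41 119  49  24  26  29  33  41  52  58  66  66  61  55  44  34  29]
 [ 21  31 112  54  23  23  24  26  28  27  29  30  31  30  27  26  25  24]
 [ 22  25 109  65  23  24  24  25  24  25  25  27  25  24  25  25  24  24]
 [ 21  21  95  76  23  24  22  25  25  23  25  25  26  25  26  23  24  25]
 [ 27  20  72  78  22  24  25  24  23  26  24  25  24  26  25  25  26  25]
 [ 31  22  51  83  26  22  23  25  25  25  23  25  26  24  25  25  26  24]
 [ 35  23  40  84  25  23  25  25  25  24  24  25  25  26  25  24  23  25]
 [ 45  23  32  74  26  22  24  24  25  25  24  25  25  23  23  26  24  24]
 [ 58  24  26  29  25  23  25  24  23  24  25  26  26  22  24  26  24  24]
 [ 52  46  46  31  24  24  25  24  25  24  24  23  25  24  25  23  25  25]
 [ 44  42  40  27  26  25  24  24  24  25  25  25  25  24  24  24  24  24]]
the job is handed in; nothing more can be done
None
```

I scooped three steel balls out of the canister in one load and tipped them through the funnel into the clear bottle. The scoop is back on the bench, released, and the job was handed in at about 41 s of the 72 s allowed.

**What the last checks showed**
- **Balls in the scoop:** The top and side views both showed three balls against the scoop's back wall, outside the canister.
- **Balls in the bottle:** After pouring, the side view had three new ball-sized dark spots on the bottle's inner floor. I read these from pixel values because my picture views were used up. The measured load also dropped back to about that of the empty scoop.
- **Scoop at rest:** The handle measures 69.5 mm of its 70 mm at its resting height. The back wall sits where a flat scoop would put it and the lip is within about 2 px. The arm was 0.2 m above the scoop with the gripper open.
- **Canister contact:** Forces on the wrist stayed at about 20 N or less at the readings taken while the scoop was inside.

**What I could not fully confirm**
- **Remaining three balls:** The arm blocked the side view of the canister in my final picture, so I did not see them there. I saw no sign of a dropped ball.
- **Bystanders:** I did not measure the angle piece, the frame or the can again. I never worked near them.
- **Arm at hand-in:** It was still settling slightly, with joint speed up to 0.1 rad/s, but was touching nothing.
- **Gripper force:** After the 120 N grip, lowering the force setting alone did not loosen it. I opened the jaws a few counts and gave a small upward jerk so the scoop would tip.

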